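Hang the lantern from the hasp under the circuit box

ROBOT

A 6-joint arm with a two-finger parallel gripper is mounted at the origin on the work surface. World frame = base frame: x ahead of the robot, y to its left, z up, the work surface at z = 0. Lengths are in m, angles in rad, forces in N, time in s.
With the tool pointing down it reaches from about 0.35 to 0.85 m from the base axis. Payload 8.1 kg.
Tool frame: the origin (TCP) lies at the very end of the fingers, on their centre line; the grasp point (between the pads) lies 19 mm behind it; x points along the fingers, y is the direction in which the jaws open and shut, and the axes are right-handed (so a half turn about x gives the same grasp; the last joint's range is limited). The gripper opens to 93 mm and grips with 3 to 60 N. Pads are 15 mm wide; open, the fingers measure 128 mm over their backs; the gripper's body (75 mm by 188 mm) begins 65 mm behind the grasp point.
Start: joints at [-1.274, 0.13, 1.488, -0, 1.523, -0.085], TCP at [0.224, -0.557, 0.219] pointing down, gripper open.
Joint ranges: [-2.96, 2.96], [-0.89, 2.26], [0.02, 2.5], [-1.34, 4.48], [0, 2.73], [-2.66, 2.66]. Speed limits (rad/s): [2.39, 2.39, 2.79, 3.14, 3.14, 3.14].

INTERFACE

Orientations are given as a rotation vector (axis times angle).
In Python, from plant import * gives the robot as it stands. The module is installed in compiled form; this text tells all that it offers.
- The arm moves only by the tool apply_moves, never from a script. Its argument "series" is a list of rows, each an object with "jaw": the gripper's target within -1 to 1 (shut at 1, half-way at 0, fully open at -1); "linear": the shift along the tool's x, y, z normalised to -1 to 1, where 1 is 0.6 m, a list of three; "roll": the turn about the tool's x normalised to -1 to 1, where 1 is 30 degrees. A call has 1 to 20 rows; each row is the pose to reach, as a shift and turn from the pose measured when the call began, along the tool's axes at that moment; what a row does not reach only later rows make up. A row lasts 1/8 s, in which the tool goes at most 62.5 mm and 10.7 degrees, less where a joint would pass 70% of its speed; a pose out of reach is approached as far as the arm can. A call with a number of a shift or a turn outside -1 to 1 is refused whole. A call with a gripper value outside its range is refused whole. The fingers move at their own pace and stop on an object; "force" is the grip in N (left out, the last holds). Time passes only in rows, so rows that repeat a pose let the fingers close. It gives the time, the measured TCP pose, the force and the opening at its end, in the units of the state.
- read_state(): the state, without advancing time (a new reading comes with each control period).
- read_camera(name): name is "scene" or "top"; returns a dict with "pixels" (400x640x3 uint8, blue, green, red), "intrinsics" (3x3 intrinsics, pixels), "rvec" (rotation vector, rad) and "tvec" (3), from world to camera coordinates, as OpenCV has them. Camera axes: x right, y down, z forward; pixel columns grow to the right and rows downward; lengths in m; the calibration is good to about 2 mm. A picture is of the moment at which its call begins. There is no depth.
- close_job(): hands the job in, once; it reports no verdict.
The state is a dict: "t": time; "q": joint angles; "dq": joint speeds; "joint_torque": joint torques, N m; "tool_pos": TCP position; "orientation": TCP orientation; "force": force on the tool from outside, world axes, zero at the start; "wrist_torque": the same for the moment, N m; "opening": finger opening in m.
Only numpy, scipy, OpenCV 4.12 (cv2) and the standard library are available. Lean on these libraries where they do the work, as an engineer would, in place of code of your own. Each camera call takes 0.05 s, during which the arm holds its last target. There are 200 camera calls.

TASK

Lift the blue lantern out of the grey bin, stand it upright on the bare shelf and let go of it. Then pick it up again another way, so that its hook is free, and hang the hook over the lower bar of the hasp's loop: bracket, hasp and lantern must end as one still, free-hanging chain. Set the lantern down gently rather than dropping it, and do not disturb the bulb, the screwdriver case or the padlock.

Things in the scene. Friction and masses are not known exactly. Their poses are not given: they have to be found in the camera images.
- lantern: Blue camping lantern, about 0.3 kg, 150 mm tall with its hook. Origin: centre of the underside, z up along its axis. Round blue foot 70 mm across, 40 mm high; above it a straight round body 50 mm across (clear globe z 40 to 76, blue cap z 76 to 100, flat top). Starts upright in the bin, hook tip (+x side) turned within 1 rad of away from the robot.
- lantern_tip (a point): Lower end of the hook's tip, at (12, 0, 121) mm in the lantern's frame, 21 mm above the cap. The hook is a steel cane of 9 mm round bar in the lantern's xz plane: stem up from the cap at x = -12, over an arc of 12 mm radius (centreline), outer top at z 150, down to the tip at x = +12; open below between stem and tip.
- lantern_crook (a point): The point of the lantern (0, 0, 137 mm in its frame) where the centre of an 8 mm bar lies when it hangs in the crook of the hook.
- hasp: Aluminium lock hasp, 128 mm tall, 60 mm wide, about 0.12 kg, hanging loose by its upper jaw in the bracket's seat; it swings and twists when touched. Origin: centre of its lowest bar; z up; its loop lies in its yz plane, so x is the direction through the loop (+x away from the robot). Bars 8 mm thick, plate z 56 to 90 mm, upper jaw bar at z 120 mm.
- hasp_loop (a point): Centre of the opening of the hasp's lower loop, 28 mm above the hasp's origin: 44 mm wide (y), 48 mm high. The loop's lowest bar is level for y = -8 to +8 mm and rises 10 mm to the sides.
- hasp_jaw (a point): Centre of the hasp's upper jaw bar; it lies 4 mm above point bracket_seat when hung.
- bracket_seat (a point): Top of the seat, the dip in the bracket's 10 mm steel arm in which the hasp's jaw rests, 291 mm above the shelf. Frame as body bracket.
- bracket: Fixed steel bracket. Origin on the shelf under the seat. Its arm, a 10 mm bar at z 297 mm, runs from a round post (14 mm across, 304 mm high, at x = +100, y = +55 mm, foot plate 50 mm square) to x = +60, y = 0, then along -x to the seat; its upturned tip ends at x = -22 mm, z 317 mm. +x points roughly away from the robot.
- bin: Fixed grey plastic bin, 90 mm square outside, walls 6 mm, floor 6 mm, 108 mm high, open on top. Origin: centre of the underside. The lantern stands on its floor, so only the hook and the very top of the cap are reachable.
- case: Bystander: black hard case of a stainless screwdriver set, 80 x 130 x 34 mm, lying loose. Origin: centre of the underside.
- bulb: Bystander: clear glass bulb standing loose in a 52 mm square cardboard sleeve, 114 mm tall in all. Origin: centre of the underside.
- padlock: Bystander: brass padlock lying loose, body 44 x 40 x 22 mm, steel shackle reaching to x = +55 mm. Origin: centre of the underside of its body.
Things that resemble listed ones, but are neither listed nor needed, are in the scene too. Of the things that look like the hasp, the larger one is meant.

How it is judged:
On the way, in this order (a step that is already met when the one before it is completed fails the run):
1. the lantern stands upright on the shelf, out of the bin, let go (height (world z) of lantern below 0.004 m and angle between lantern's own z axis and vertical below 0.08 rad and horizontal distance between lantern and bin above 0.075 m and contact force between the fingers and lantern below 0.1 N), for 0.2 s.
2. the lantern hangs off the shelf with the hasp's lower bar in the crook of its hook (distance between lantern_crook and hasp below 0.01 m and height (world z) of lantern above 0.015 m and contact force between lantern and hasp above 1 N), for 0.2 s.
At the end, for the whole second after the job is handed in: The lantern hangs over 15 mm clear of the shelf, off the bracket, weight on the hasp, crook point within 10 mm of the hasp's lower bar centre; hasp jaw within 12 mm of the bracket's seat; lantern upright within 0.2 rad and slower than 0.06 m/s (all of step 2 and distance between hasp_jaw and bracket_seat below 0.012 m and contact force between lantern and bracket below 0.05 N and angle between lantern's own z axis and vertical below 0.2 rad and linear speed of lantern below 0.06 m/s); the robot touches nothing.
It fails at once if the lantern is dropped: faster than 0.5 m/s while its underside is within 30 mm of the shelf (height (world z) of lantern below 0.03 m and linear speed of lantern above 0.5 m/s).
It fails at once if the bulb is shifted more than 20 mm or tipped (distance of bulb from where it was at the start of the episode above 0.02 m or angle between bulb's own z axis and vertical above 0.3 rad).
It fails at once if the screwdriver case is shifted more than 20 mm (distance of case from where it was at the start of the episode above 0.02 m).
It fails at once if the padlock is shifted more than 20 mm (distance of padlock from where it was at the start of the episode above 0.02 m).
It also fails if it takes over 67 s, if anything falls off the work surface, if the arm or the gripper's body presses on something with over 40 N, if the wrist force passes 120 N, or if a joint passes its speed limit or range.

## Working session

There is one attempt and no reset: what is moved stays moved. The work goes in short steps, Python scripts to look and compute and a tool call to move; the robot and the scene stay as the last step left them, time stands still between calls to the robot, and variables do not carry over. Pictures are saved under pics/ and viewed, about 8 in all and at most 12, crops included, and the job is handed in when it is done.

Besides the shell and the picture viewer there is one more tool, called after "Call:" as name(argument=value, ...) on one line, values as JSON. apply_moves: Moves the arm, as the interface text tells. Its arguments: {"type":"object","properties":{"series":{"type":"array"},"force":{"type":"number"}},"required":["series"]}

```bash
mkdir -p pics; cat > h.py <<'E'
from plant import *
import numpy as np, cv2
def cam(n):
    c=read_camera(n); R=cv2.Rodrigues(np.array(c["rvec"],float))[0]; t=np.array(c["tvec"],float).ravel(); K=np.array(c["intrinsics"],float)
    return c["pixels"],K,R,t
def ray(K,R,t,uv):
    o=-R.T@t; d=R.T@np.linalg.inv(K)@np.array([uv[0],uv[1],1.]); return o,d
def onz(C,uv,z):
    o,d=ray(*C,uv); return o+d*(z-o[2])/d[2]
def proj(C,P):
    K,R,t=C; p=K@(R@np.array(P,float)+t); return p[:2]/p[2]
def tri(C1,u1,C2,u2):
    o1,d1=ray(*C1,u1);o2,d2=ray(*C2,u2)
    A=np.stack([d1,-d2],1); s=np.linalg.lstsq(A,o2-o1,rcond=None)[0]
    a=o1+s[0]*d1;b=o2+s[1]*d2; return (a+b)/2,np.linalg.norm(a-b)
E
python3 - <<'E'
from h import *
for n in("scene","top"):
    p,K,R,t=cam(n); cv2.imwrite(f"pics/{n}0.png",p); np.savez(n+".npz",K=K,R=R,t=t)
    print(n,K.tolist(),(-R.T@t).round(3),R[2].round(3))
s=read_state(); print(s["t"],s["tool_pos"],s["orientation"],s["force"],s["opening"])
E
```

```text
scene [[493.7249443708722, 0.0, 323.76589121092235], [0.0, 493.7249443708722, 197.37779843373673], [0.0, 0.0, 1.0]] [ 1.273 -0.723  0.931] [-0.574  0.564 -0.594]
top [[375.5857581316764, 0.0, 321.3278762214581], [0.0, 375.5857581316764, 198.47115358530948], [0.0, 0.0, 1.0]] [ 0.312 -0.002  1.278] [ 0.224  0.014 -0.975]
0.1 [ 0.22342001 -0.55628964  0.21768783] [ 2.01284807  0.39079713 -2.01327218] [ 0.39631914 -0.20808021 -0.75735114] 0.0929730559328305
```

View pics/scene0.png

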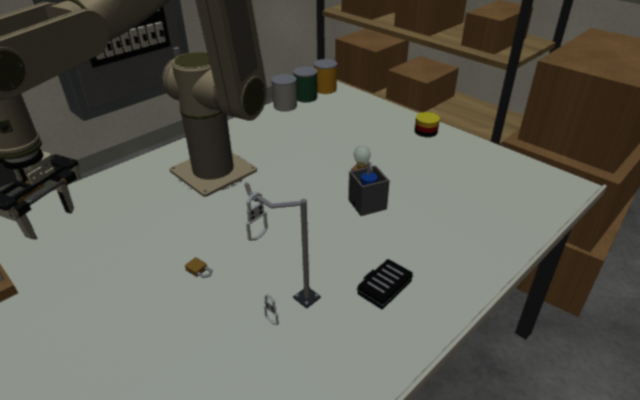

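View pics/top0.png

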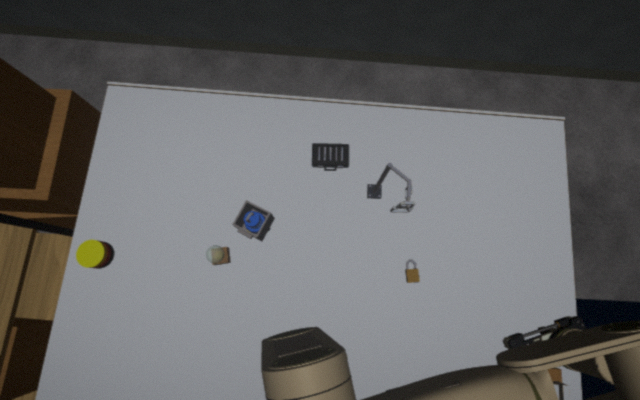

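The scene view shows the bin at about (368,190) with the bulb behind it at (362,155). The bracket post runs (307,297) to (304,203), the hasp is at (257,215), the padlock at (197,267) and the case at (386,283). In the top view the bin is at (253,220), the bulb at (218,255), the hasp at (402,207) and the bracket foot at (374,191). Next I'll enlarge the relevant parts.

```bash
python3 - <<'E'
from h import *
S=cv2.imread("pics/scene0.png");T=cv2.imread("pics/top0.png")
def crop(I,x,y,w=50,h=37,f=8):
    c=cv2.convertScaleAbs(I[y:y+h,x:x+w],alpha=1.6); return cv2.resize(c,(400,296),interpolation=cv2.INTER_CUBIC)
m=np.vstack([np.hstack([crop(S,340,165),crop(T,230,200)]),np.hstack([cv2.resize(crop(S,230,178,88,65),(400,296)),crop(T,375,180)])])
cv2.imwrite("pics/m1.png",m)
E
```

```text
(no output)
```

View pics/m1.png

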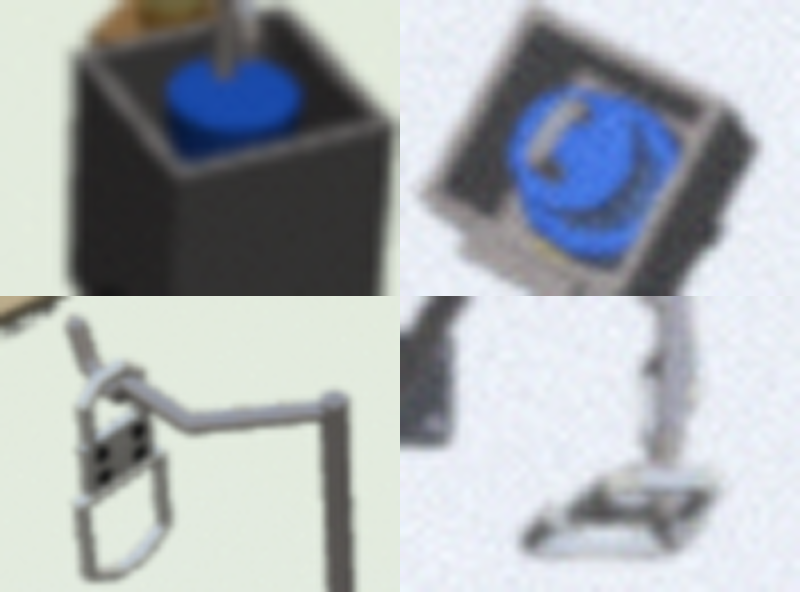

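The crops show the cap centre at about (251.6,218.4) in the top view. The hook runs from the stem at about (248.1,220.6) to the tip at about (252.3,214). The hasp's lower bar is at about (254–266, 239–228) in the scene view.

```bash
cat >> h.py <<'E'
def C(n):
    d=np.load(n+".npz"); return d["K"],d["R"],d["t"]
E
python3 - <<'E'
from h import *
S,T=C("scene"),C("top")
f=lambda x,y:(230+(x-400)/8,200+y/8)       # top bin crop
g=lambda x,y:(375+(x-400)/8,180+(y-296)/8) # top hasp crop
s=lambda x,y:(230+x*.22,178+(y-296)*.2196)
s0=lambda x,y:(340+x/8,165+y/8)
p=lambda n,v:print(n,np.round(v,4))
p("cap top",onz(T,f(573,147),.106)); p("cap scene",onz(S,s0(233,97),.106))
p("stem",onz(T,f(545,165),.145)); p("tip",onz(T,f(578,112),.145))
for n,q in zip("abc",[(535,8),(742,110),(425,195)]): p("bin"+n,onz(T,f(*q),.108))
for n,q in zip("abcd",[(80,55),(180,170),(390,120),(280,8)]): p("binS"+n,onz(S,s0(*q),.108))
p("foot S",onz(S,(307,297),0.006)); p("post top S",onz(S,s(335,400),.304)); p("elbow S",onz(S,s(190,425),.297)); p("tip S",onz(S,s(75,322),.317))
p("foot T",onz(T,(374,191),.006)); p("post top T",onz(T,(389,166),.304)); p("elbow T",onz(T,(409,182),.297))
p("arm at jaw T",onz(T,g(660,465),.297)); p("jaw bar S",onz(S,s(120,375),.299))
p("lowbar T L",onz(T,g(535,543),.185)); p("lowbar T R",onz(T,g(665,543),.185))
p("lowbar S",onz(S,s(110,575),.171))
p("bulb S",onz(S,(361,180),.05)); p("bulb T",onz(T,(218,255),.09))
p("padlock",onz(T,(412,275),.02)); p("case",onz(T,(330,155),.034))
print(cv2.Rodrigues(np.array(read_state()["orientation"]))[0].round(3))
E
```

```text
cap top [0.4983 0.2283 0.106 ]
cap scene [0.501 0.226 0.106]
stem [0.4843 0.2304 0.145 ]
tip [0.5058 0.2204 0.145 ]
bina [0.5525 0.2499 0.108 ]
binb [0.5183 0.1632 0.108 ]
binc [0.4742 0.2834 0.108 ]
binSa [0.4435 0.2042 0.108 ]
binSb [0.5203 0.1746 0.108 ]
binSc [0.5536 0.2531 0.108 ]
binSd [0.4756 0.2823 0.108 ]
foot S [ 0.6469 -0.167   0.006 ]
post top S [ 0.6475 -0.1672  0.304 ]
elbow S [ 0.6071 -0.2217  0.297 ]
tip S [ 0.5269 -0.2245  0.317 ]
foot T [ 0.646  -0.1655  0.006 ]
post top T [ 0.6411 -0.1643  0.304 ]
elbow T [ 0.6026 -0.2215  0.297 ]
arm at jaw T [ 0.5492 -0.2191  0.297 ]
jaw bar S [ 0.5554 -0.2218  0.299 ]
lowbar T L [ 0.5427 -0.1985  0.185 ]
lowbar T R [ 0.5468 -0.2466  0.185 ]
lowbar S [ 0.5426 -0.2319  0.171 ]
bulb S [0.4411 0.2601 0.05  ]
bulb T [0.3766 0.3219 0.09  ]
padlock [ 0.3685 -0.3027  0.02  ]
case [ 0.7552 -0.0022  0.034 ]
[[-0.001  0.373 -0.928]
 [ 0.002 -0.928 -0.373]
 [-1.    -0.002 -0.   ]]
```

The given bracket offsets put the seat at about (0.546, -0.222), and the post, elbow and tip all agree with that. The lantern and bin are at about (0.498, 0.227), with hook yaw about -0.43 rad. The bulb stands clear at about (0.38, 0.32).

With the tool pointing straight down, the gripper body would collide with the hasp when I hang the lantern. I'll first test, in free space, whether a stretched pose tilts the tool.

Call:
apply_moves(series=[{"jaw": -1,"linear": [-0.15,0.2,0],"roll": 0},{"jaw": -1,"linear": [-0.15,0.4,0],"roll": 0},{"jaw": -1,"linear": [-0.15,0.6,0],"roll": 0},{"jaw": -1,"linear": [-0.15,0.8,0],"roll": 0},{"jaw": -1,"linear": [-0.15,0.8,0],"roll": 0},{"jaw": -1,"linear": [-0.15,0.8,0],"roll": 0}])

```text
t: 0.85
tool_pos: [0.3228, -0.8059, 0.284]
orientation: [2.007, 0.36, -1.997]
force: [0.1, -1.2, 0.2]
opening: 0.0932
```

```bash
cat >> h.py <<'E'
def st():
    s=read_state(); R=cv2.Rodrigues(np.array(s["orientation"]))[0]
    print("t",round(s["t"],2),"q",np.round(s["q"],3),"p",np.round(s["tool_pos"],4),"F",np.round(s["force"],2),"op",round(s["opening"],4)); print(R.round(3)); return s,R
E
python3 -c "
from h import *
st()"
```

```text
t 0.85 q [-1.25   1.089  0.057  0.002  1.969 -0.06 ] p [ 0.3228 -0.8059  0.284 ] F [ 0.12 -1.16  0.23] op 0.0932
[[ 0.01   0.372 -0.928]
 [-0.025 -0.928 -0.372]
 [-1.     0.027 -0.   ]]
```

Call:
apply_moves(series=[{"jaw": -1,"linear": [0,0.9,0],"roll": 0},{"jaw": -1,"linear": [0,0.9,0],"roll": 0},{"jaw": -1,"linear": [0,0.9,0],"roll": 0},{"jaw": -1,"linear": [0,0.9,0],"roll": 0}])

```text
t: 1.35
tool_pos: [0.3396, -0.8473, 0.2307]
orientation: [1.993, 0.294, -1.959]
force: [-0.8, -0.3, -0.3]
opening: 0.0932
```

```bash
python3 -c "
from h import *
st()"
```

```text
t 1.35 q [-1.248  1.173  0.023  0.005  1.857 -0.057] p [ 0.3396 -0.8473  0.2307] F [-0.75 -0.28 -0.34] op 0.0932
[[ 0.033  0.371 -0.928]
 [-0.083 -0.924 -0.373]
 [-0.996  0.089  0.   ]]
```

Call:
apply_moves(series=[{"jaw": -1,"linear": [-0.3,1,0],"roll": 0},{"jaw": -1,"linear": [-0.3,1,0],"roll": 0},{"jaw": -1,"linear": [-0.3,1,0],"roll": 0},{"jaw": -1,"linear": [-0.3,1,0],"roll": 0},{"jaw": -1,"linear": [-0.3,1,0],"roll": 0},{"jaw": -1,"linear": [-0.3,1,0],"roll": 0},{"jaw": -1,"linear": [-0.3,1,0],"roll": 0},{"jaw": -1,"linear": [-0.3,1,0],"roll": 0}])

```text
t: 2.35
tool_pos: [0.346, -0.8628, 0.2524]
orientation: [1.978, 0.229, -1.921]
force: [-0.6, 0.5, 0.0]
opening: 0.0929
```

```bash
python3 -c "
from h import *
st()"
```

```text
t 2.35 q [-1.248  1.151  0.023  0.009  1.816 -0.056] p [ 0.346  -0.8628  0.2524] F [-0.63  0.5   0.03] op 0.0929
[[ 0.056  0.368 -0.928]
 [-0.14  -0.917 -0.373]
 [-0.989  0.151  0.   ]]
```

Each stretched call adds about 0.06 rad of outward tilt, and the next call keeps it. I'll repeat the stretch.

Call:
apply_moves(series=[{"jaw": -1,"linear": [0,1,0],"roll": 0},{"jaw": -1,"linear": [0,1,0],"roll": 0}])

```text
t: 2.6
tool_pos: [0.3562, -0.8883, 0.2395]
orientation: [1.963, 0.169, -1.885]
force: [-0.6, 0.1, -1.1]
opening: 0.0934
```

Call:
apply_moves(series=[{"jaw": -1,"linear": [0,1,0],"roll": 0},{"jaw": -1,"linear": [0,1,0],"roll": 0}])

```text
t: 2.85
tool_pos: [0.3655, -0.9112, 0.2337]
orientation: [1.947, 0.112, -1.848]
force: [0.0, 1.2, 1.2]
opening: 0.0932
```

Call:
apply_moves(series=[{"jaw": -1,"linear": [0,1,0],"roll": 0},{"jaw": -1,"linear": [0,1,0],"roll": 0}])

```text
t: 3.1
tool_pos: [0.3737, -0.9317, 0.2363]
orientation: [1.929, 0.054, -1.811]
force: [0.2, -0.1, 0.9]
opening: 0.0931
```

Call:
apply_moves(series=[{"jaw": -1,"linear": [0,1,0],"roll": 0},{"jaw": -1,"linear": [0,1,0],"roll": 0}])

```text
t: 3.35
tool_pos: [0.3812, -0.9503, 0.2456]
orientation: [1.911, -0.002, -1.774]
force: [0.0, 0.4, -0.9]
opening: 0.0932
```

```bash
python3 -c "
from h import *
st()"
```

```text
t 3.35 q [-1.247  1.185  0.023  0.022  1.551 -0.055] p [ 0.3812 -0.9503  0.2456] F [ 0.    0.43 -0.88] op 0.0932
[[ 0.139  0.346 -0.928]
 [-0.347 -0.861 -0.372]
 [-0.927  0.374  0.   ]]
```

```bash
cat > kin.py <<'E'
from h import *
D=[([0.13,1.488,1.523],(.224,-.557,.219)),([1.089,.057,1.969],(.3228,-.8059,.284)),([1.173,.023,1.857],(.3396,-.8473,.2307)),([1.151,.023,1.816],(.346,-.8628,.2524)),([1.185,.023,1.551],(.3812,-.9503,.2456))]
A=[];b=[]
for q,p in D:
    a,s,e=q[0],q[0]+q[1],sum(q)
    A+= [[np.sin(a),np.sin(s),np.sin(e),0,1],[np.cos(a),np.cos(s),np.cos(e),1,0]]; b+=[np.hypot(p[0],p[1]),p[2]]
x,res,rk,sv=np.linalg.lstsq(np.array(A),np.array(b),rcond=None)
if __name__=="__main__":
    print("L1 L2 Lt h r0",x.round(4),sv.round(3),np.abs(np.array(A)@x-b).max())
L1,L2,Lt,h,r0=x
def ik(r,z,th): # th tilt from vertical-down outward
    e=np.pi-th; w=np.array([r-r0-Lt*np.sin(e),z-h-Lt*np.cos(e)]); d=np.hypot(*w)
    c=(d*d-L1**2-L2**2)/(2*L1*L2)
    if abs(c)>1: return None
    q3=np.arccos(c); q2=np.arctan2(w[0],w[1])-np.arctan2(L2*np.sin(q3),L1+L2*np.cos(q3))
    return np.round([q2,q3,e-q2-q3],2)
if __name__=="__main__":
    for th in(.5,.7,.85,1,1.2):
        print(th,[ik(r,z,th) for r,z in((.55,.14),(.55,.30),(.45,.14),(.6,.13),(.62,.11))])
E
python3 kin.py
```

```text
L1 L2 Lt h r0 [ 0.4074  0.6148  0.3693  0.2141 -0.0658] [3.855 3.047 0.885 0.239 0.129] 0.0031030668733662004
0.5 [array([-0.41,  2.19,  0.87]), array([-0.44,  1.95,  1.14]), array([-0.74,  2.39,  0.99]), array([-0.27,  2.09,  0.82]), array([-0.2 ,  2.06,  0.77])]
0.7 [array([-0.58,  2.37,  0.65]), array([-0.62,  2.13,  0.93]), array([-0.97,  2.58,  0.84]), array([-0.41,  2.27,  0.58]), array([-0.33,  2.24,  0.53])]
0.85 [array([-0.69,  2.5 ,  0.48]), array([-0.74,  2.27,  0.77]), array([-1.18,  2.73,  0.74]), array([-0.49,  2.4 ,  0.39]), array([-0.4 ,  2.37,  0.33])]
1 [array([-0.78,  2.62,  0.3 ]), array([-0.86,  2.4 ,  0.6 ]), array([-1.46,  2.9 ,  0.7 ]), array([-0.56,  2.51,  0.19]), array([-0.45,  2.48,  0.11])]
1.2 [array([-0.85,  2.77,  0.03]), array([-1.  ,  2.57,  0.37]), None, array([-0.57,  2.64, -0.13]), array([-0.43,  2.59, -0.22])]
```

```bash
cat >> h.py <<'E'
def to(*W,rel=False):
    s,R=st(); p=np.array(s["tool_pos"])
    for w in W:
        d=np.array(w)-(0 if rel else p); print("->",w,"lin",(R.T@d/.6).round(3),"dist",np.linalg.norm(d).round(3))
    return s,R
E
python3 -c "
from h import *
to((.5,-.45,.5),(.5,-.38,.5))"
```

```text
t 3.35 q [-1.247  1.185  0.023  0.022  1.551 -0.055] p [ 0.3812 -0.9503  0.2456] F [ 0.    0.43 -0.88] op 0.0932
[[ 0.139  0.346 -0.928]
 [-0.347 -0.861 -0.372]
 [-0.927  0.374  0.   ]]
-> (0.5, -0.45, 0.5) lin [-0.655 -0.491 -0.494] dist 0.574
-> (0.5, -0.38, 0.5) lin [-0.696 -0.591 -0.538] dist 0.636
```

Call:
apply_moves(series=[{"jaw": -1,"linear": [-0.7,-0.59,-0.54],"roll": 0},{"jaw": -1,"linear": [-0.7,-0.59,-0.54],"roll": 0},{"jaw": -1,"linear": [-0.7,-0.59,-0.54],"roll": 0},{"jaw": -1,"linear": [-0.7,-0.59,-0.54],"roll": 0},{"jaw": -1,"linear": [-0.7,-0.59,-0.54],"roll": 0},{"jaw": -1,"linear": [-0.7,-0.59,-0.54],"roll": 0},{"jaw": -1,"linear": [-0.7,-0.59,-0.54],"roll": 0},{"jaw": -1,"linear": [-0.7,-0.59,-0.54],"roll": 0},{"jaw": -1,"linear": [-0.7,-0.59,-0.54],"roll": 0},{"jaw": -1,"linear": [-0.7,-0.59,-0.54],"roll": 0}])

```text
t: 4.6
tool_pos: [0.4902, -0.4288, 0.4812]
orientation: [1.912, -0.002, -1.774]
force: [0.9, -0.3, 0.4]
opening: 0.0929
```

```bash
python3 -c "
from h import *
to((.6,.0,.5),(.74,.2,.5))"
```

```text
t 4.6 q [-0.694 -0.03   1.227 -0.179  1.602  0.458] p [ 0.4902 -0.4288  0.4812] F [ 0.88 -0.3   0.42] op 0.0929
[[ 0.139  0.345 -0.928]
 [-0.347 -0.861 -0.372]
 [-0.927  0.374  0.   ]]
-> (0.6, 0.0, 0.5) lin [-0.252 -0.54  -0.436] dist 0.443
-> (0.74, 0.2, 0.5) lin [-0.335 -0.747 -0.777] dist 0.677
```

Call:
apply_moves(series=[{"jaw": -1,"linear": [-0.33,-0.75,-0.78],"roll": 0},{"jaw": -1,"linear": [-0.33,-0.75,-0.78],"roll": 0},{"jaw": -1,"linear": [-0.33,-0.75,-0.78],"roll": 0},{"jaw": -1,"linear": [-0.33,-0.75,-0.78],"roll": 0},{"jaw": -1,"linear": [-0.33,-0.75,-0.78],"roll": 0},{"jaw": -1,"linear": [-0.33,-0.75,-0.78],"roll": 0},{"jaw": -1,"linear": [-0.33,-0.75,-0.78],"roll": 0},{"jaw": -1,"linear": [-0.33,-0.75,-0.78],"roll": 0},{"jaw": -1,"linear": [-0.33,-0.75,-0.78],"roll": 0},{"jaw": -1,"linear": [-0.33,-0.75,-0.78],"roll": 0},{"jaw": -1,"linear": [-0.33,-0.75,-0.78],"roll": 0}])

```text
t: 5.98
tool_pos: [0.735, 0.184, 0.4969]
orientation: [1.91, 0.0, -1.771]
force: [2.1, 0.0, 0.7]
opening: 0.093
```

```bash
python3 -c "
from h import *
to((.95,.41,.5));to((.54,.25,0),rel=True)"
```

```text
t 5.97 q [ 0.365  0.788  0.169 -0.457  2.127  1.295] p [0.735  0.184  0.4969] F [2.09 0.01 0.67] op 0.093
[[ 0.14   0.348 -0.927]
 [-0.348 -0.859 -0.375]
 [-0.927  0.375  0.   ]]
-> (0.95, 0.41, 0.5) lin [-0.085 -0.197 -0.474] dist 0.312
t 5.97 q [ 0.365  0.788  0.169 -0.457  2.127  1.295] p [0.735  0.184  0.4969] F [2.09 0.01 0.67] op 0.093
[[ 0.14   0.348 -0.927]
 [-0.348 -0.859 -0.375]
 [-0.927  0.375  0.   ]]
-> (0.54, 0.25, 0) lin [-0.019 -0.045 -0.991] dist 0.595
```

Call:
apply_moves(series=[{"jaw": -1,"linear": [0,0,-1],"roll": 0},{"jaw": -1,"linear": [0,0,-1],"roll": 0},{"jaw": -1,"linear": [0,0,-1],"roll": 0}])

```text
t: 6.35
tool_pos: [0.802, 0.2037, 0.4294]
orientation: [1.947, 0.01, -1.721]
force: [0.3, 0.2, 0.7]
opening: 0.0929
```

Call:
apply_moves(series=[{"jaw": -1,"linear": [0,0,-1],"roll": 0},{"jaw": -1,"linear": [0,0,-1],"roll": 0}])

```text
t: 6.6
tool_pos: [0.8398, 0.2173, 0.3943]
orientation: [1.99, 0.02, -1.664]
force: [0.2, 0.0, 0.1]
opening: 0.0933
```

Call:
apply_moves(series=[{"jaw": -1,"linear": [0,0,-1],"roll": 0},{"jaw": -1,"linear": [0,0,-1],"roll": 0}])

```text
t: 6.85
tool_pos: [0.8733, 0.2318, 0.3649]
orientation: [2.034, 0.032, -1.605]
force: [-0.4, 0.0, -0.4]
opening: 0.0931
```

Call:
apply_moves(series=[{"jaw": -1,"linear": [0,0,-1],"roll": 0}])

```text
t: 6.98
tool_pos: [0.8931, 0.2414, 0.3548]
orientation: [2.067, 0.042, -1.559]
force: [-0.2, -0.3, -0.2]
opening: 0.0927
```

```bash
python3 -c "
from h import *
to((.54,.25,0),rel=True)"
```

```text
t 6.97 q [ 0.368  1.072  0.023 -0.414  1.806  1.371] p [0.8931 0.2414 0.3548] F [-0.15 -0.3  -0.15] op 0.0927
[[ 0.329  0.34  -0.881]
 [-0.292 -0.851 -0.437]
 [-0.898  0.401 -0.18 ]]
-> (0.54, 0.25, 0) lin [ 0.174 -0.049 -0.975] dist 0.595
```

Call:
apply_moves(series=[{"jaw": -1,"linear": [0,-0.2,-1],"roll": 0}])

```text
t: 7.1
tool_pos: [0.9082, 0.2608, 0.3452]
orientation: [2.101, 0.05, -1.511]
force: [-0.4, 0.4, 0.7]
opening: 0.0929
```

Call:
apply_moves(series=[{"jaw": -1,"linear": [0,-0.2,-1],"roll": 0}])

```text
t: 7.22
tool_pos: [0.9215, 0.2821, 0.337]
orientation: [2.134, 0.062, -1.463]
force: [0.9, 0.1, -0.6]
opening: 0.0928
```

Call:
apply_moves(series=[{"jaw": -1,"linear": [0,-0.2,-1],"roll": 0}])

```text
t: 7.35
tool_pos: [0.9337, 0.3025, 0.3318]
orientation: [2.166, 0.075, -1.415]
force: [-0.8, -0.2, -0.3]
opening: 0.0931
```

Call:
apply_moves(series=[{"jaw": -1,"linear": [0,-0.2,-1],"roll": 0}])

```text
t: 7.48
tool_pos: [0.9448, 0.3226, 0.3294]
orientation: [2.198, 0.089, -1.365]
force: [0.3, 1.2, -0.1]
opening: 0.0927
```

Call:
apply_moves(series=[{"jaw": -1,"linear": [0,-0.2,-1],"roll": 0}])

```text
t: 7.6
tool_pos: [0.9545, 0.3426, 0.3298]
orientation: [2.229, 0.103, -1.315]
force: [-0.1, -0.1, -0.1]
opening: 0.0929
```

```bash
python3 -c "
from h import *
to((.54,.25,0),rel=True)"
```

```text
t 7.6 q [ 0.446  1.131  0.023 -0.419  1.558  1.466] p [0.9545 0.3426 0.3298] F [-0.1  -0.11 -0.14] op 0.0929
[[ 0.52   0.33  -0.788]
 [-0.202 -0.849 -0.488]
 [-0.83   0.413 -0.374]]
-> (0.54, 0.25, 0) lin [ 0.383 -0.057 -0.913] dist 0.595
```

Call:
apply_moves(series=[{"jaw": -1,"linear": [0,-0.2,-1],"roll": 0}])

```text
t: 7.72
tool_pos: [0.963, 0.3625, 0.3325]
orientation: [2.26, 0.119, -1.265]
force: [-0.3, 0.1, -0.4]
opening: 0.0931
```

Call:
apply_moves(series=[{"jaw": -1,"linear": [0,-0.2,-1],"roll": 0}])

```text
t: 7.85
tool_pos: [0.9701, 0.3823, 0.3377]
orientation: [2.289, 0.135, -1.214]
force: [0.4, 0.4, -0.8]
opening: 0.0929
```

Call:
apply_moves(series=[{"jaw": -1,"linear": [0,-0.2,-1],"roll": 0}])

```text
t: 7.98
tool_pos: [0.9759, 0.4021, 0.3451]
orientation: [2.318, 0.151, -1.164]
force: [-0.6, -0.7, 0.6]
opening: 0.0929
```

Call:
apply_moves(series=[{"jaw": -1,"linear": [0,-0.2,-1],"roll": 0}])

```text
t: 8.1
tool_pos: [0.9804, 0.4217, 0.3547]
orientation: [2.345, 0.168, -1.113]
force: [-0.3, -1.2, -0.4]
opening: 0.0925
```

Call:
apply_moves(series=[{"jaw": -1,"linear": [0,-0.2,-1],"roll": 0}])

```text
t: 8.22
tool_pos: [0.9836, 0.4413, 0.3664]
orientation: [2.372, 0.186, -1.062]
force: [0.9, -0.6, 0.3]
opening: 0.093
```

```bash
python3 -c "
from h import *
to((.54,.25,.3))"
```

```text
t 8.22 q [ 0.519  1.134  0.023 -0.437  1.359  1.529] p [0.9836 0.4413 0.3664] F [ 0.92 -0.62  0.27] op 0.093
[[ 0.682  0.329 -0.653]
 [-0.087 -0.85  -0.519]
 [-0.726  0.411 -0.551]]
-> (0.54, 0.25, 0.3) lin [-0.396 -0.018  0.71 ] dist 0.488
```

The tool now points 43° forward and down, heading about -7°, which suits both grasps. Next I bring it near the bin and roll the jaw axis level.

Call:
apply_moves(series=[{"jaw": -1,"linear": [-0.46,-0.01,0.74],"roll": 0.3},{"jaw": -1,"linear": [-0.46,-0.01,0.74],"roll": 0.6},{"jaw": -1,"linear": [-0.46,-0.01,0.74],"roll": 0.9},{"jaw": -1,"linear": [-0.46,-0.01,0.74],"roll": 1},{"jaw": -1,"linear": [-0.46,-0.01,0.74],"roll": 1},{"jaw": -1,"linear": [-0.46,-0.01,0.74],"roll": 1},{"jaw": -1,"linear": [-0.46,-0.01,0.74],"roll": 1},{"jaw": -1,"linear": [-0.46,-0.01,0.74],"roll": 1},{"jaw": -1,"linear": [-0.46,-0.01,0.74],"roll": 1},{"jaw": -1,"linear": [-0.46,-0.01,0.74],"roll": 1}])

```text
t: 9.48
tool_pos: [0.5078, 0.2417, 0.3213]
orientation: [2.831, -0.108, -1.224]
force: [-0.1, -0.2, 1.6]
opening: 0.0929
```

```bash
python3 - <<'E'
from h import *
s,R=to((.42,.24,.24)); print("roll",np.degrees(np.arctan2(R[2,1],-R[2,2]))/30)
p,*_=cam("scene"); cv2.imwrite("pics/s1.png",cv2.convertScaleAbs(p,alpha=1.4))
E
```

```text
t 9.47 q [ 0.693 -0.534  2.067 -0.595  1.112  2.407] p [0.5078 0.2417 0.3213] F [-0.12 -0.15  1.63] op 0.0929
[[ 0.683 -0.042 -0.729]
 [-0.086 -0.996 -0.023]
 [-0.725  0.079 -0.684]]
-> (0.42, 0.24, 0.24) lin [-0.001 -0.002  0.199] dist 0.12
roll 0.2187853146994538
```

View pics/s1.png

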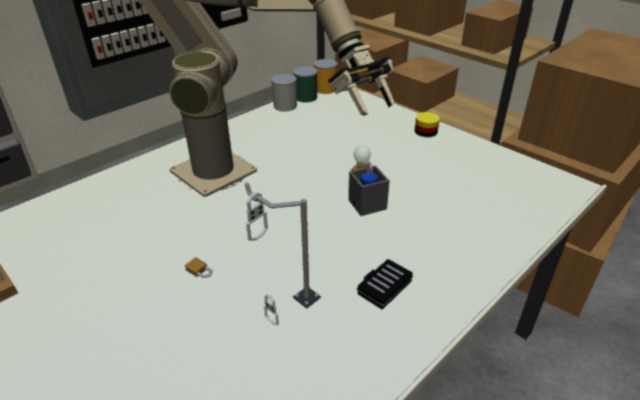

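The view shows the gripper above and behind the bin at about (370,80), with nothing disturbed. q6 is close to its limit, so I'll roll the other way by -173° to reach the equivalent grasp.

Call:
apply_moves(series=[{"jaw": -1,"linear": [0,0,0],"roll": -0.34},{"jaw": -1,"linear": [0,0,0],"roll": -0.68},{"jaw": -1,"linear": [0,0,0],"roll": -1}])

```text
t: 9.9
tool_pos: [0.5019, 0.2387, 0.3191]
orientation: [2.369, 0.189, -1.061]
force: [0.7, 0.9, -0.5]
opening: 0.0928
```

Call:
apply_moves(series=[{"jaw": -1,"linear": [0,0,0],"roll": -0.34},{"jaw": -1,"linear": [0,0,0],"roll": -0.68},{"jaw": -1,"linear": [0,0,0],"roll": -1}])

```text
t: 10.28
tool_pos: [0.5021, 0.239, 0.3202]
orientation: [1.892, 0.414, -0.876]
force: [0.3, -0.3, -0.8]
opening: 0.0928
```

Call:
apply_moves(series=[{"jaw": -1,"linear": [0,0,0],"roll": -0.34},{"jaw": -1,"linear": [0,0,0],"roll": -0.68},{"jaw": -1,"linear": [0,0,0],"roll": -1}])

```text
t: 10.65
tool_pos: [0.5023, 0.2392, 0.3214]
orientation: [1.405, 0.581, -0.681]
force: [-0.3, 0.4, -0.4]
opening: 0.093
```

Call:
apply_moves(series=[{"jaw": -1,"linear": [0,0,0],"roll": -0.34},{"jaw": -1,"linear": [0,0,0],"roll": -0.68},{"jaw": -1,"linear": [0,0,0],"roll": -1}])

```text
t: 11.02
tool_pos: [0.5025, 0.2394, 0.3226]
orientation: [0.912, 0.7, -0.478]
force: [-0.5, -0.3, -0.7]
opening: 0.0929
```

Call:
apply_moves(series=[{"jaw": -1,"linear": [0,0,0],"roll": -0.34},{"jaw": -1,"linear": [0,0,0],"roll": -0.68},{"jaw": -1,"linear": [0,0,0],"roll": -1},{"jaw": -1,"linear": [0,0,0],"roll": -1}])

```text
t: 11.52
tool_pos: [0.5026, 0.2396, 0.3236]
orientation: [0.422, 0.775, -0.272]
force: [0.3, 0.1, 0.4]
opening: 0.0927
```

```bash
python3 - <<'E'
from h import *
s,R=to((.42,.24,.24),(.402,.241,.236),(.402,.241,.27)); print("roll",np.degrees(np.arctan2(-R[2,1],R[2,2]))/30)
E
```

```text
t 11.53 q [ 0.697 -0.556  2.079 -0.595  1.118 -0.231] p [0.5026 0.2396 0.3236] F [0.34 0.15 0.42] op 0.0927
[[ 0.686  0.387  0.616]
 [-0.083  0.883 -0.462]
 [-0.723  0.266  0.638]]
-> (0.42, 0.24, 0.24) lin [ 0.006 -0.09  -0.174] dist 0.118
-> (0.402, 0.241, 0.236) lin [-0.01  -0.102 -0.197] dist 0.133
-> (0.402, 0.241, 0.27) lin [-0.051 -0.087 -0.161] dist 0.114
roll -0.7552081223756569
```

Call:
apply_moves(series=[{"jaw": -1,"linear": [0.07,-0.04,-0.046],"roll": -0.34},{"jaw": -1,"linear": [0.07,-0.04,-0.046],"roll": -0.68},{"jaw": -1,"linear": [0.07,-0.04,-0.046],"roll": -0.755},{"jaw": -1,"linear": [0.07,-0.04,-0.046],"roll": -0.755},{"jaw": -1,"linear": [0.07,-0.04,-0.046],"roll": -0.755}])

```text
t: 12.15
tool_pos: [0.5052, 0.2278, 0.2698]
orientation: [0.052, 0.806, -0.115]
force: [-0.9, 1.0, 0.1]
opening: 0.0928
```

```bash
python3 - <<'E'
from h import *
G=np.array([.492,.2295,.141]); s,R=st(); w=G+.019*R[:,0]; print(w); to(tuple(w+[0,0,.05]),tuple(w)); print("roll",np.degrees(np.arctan2(-R[2,1],R[2,2]))/30)
E
```

```text
t 12.15 q [ 0.667 -0.56   2.179 -0.611  1.021 -0.589] p [0.5052 0.2278 0.2698] F [-0.89  1.01  0.06] op 0.0928
[[ 0.686  0.122  0.717]
 [-0.082  0.993 -0.09 ]
 [-0.723  0.003  0.691]]
[0.50504059 0.22793321 0.1272709 ]
t 12.15 q [ 0.667 -0.56   2.179 -0.611  1.021 -0.589] p [0.5052 0.2278 0.2698] F [-0.89  1.01  0.06] op 0.0928
[[ 0.686  0.122  0.717]
 [-0.082  0.993 -0.09 ]
 [-0.723  0.003  0.691]]
-> (np.float64(0.5050405884921948), np.float64(0.2279332089034544), np.float64(0.17727089888459474)) lin [ 0.111 -0.    -0.107] dist 0.092
-> (np.float64(0.5050405884921948), np.float64(0.2279332089034544), np.float64(0.12727089888459472)) lin [ 0.171 -0.001 -0.164] dist 0.142
roll -0.0073678660781551115
```

Call:
apply_moves(series=[{"jaw": -1,"linear": [0.06,0,-0.055],"roll": 0},{"jaw": -1,"linear": [0.11,0,-0.107],"roll": 0},{"jaw": -1,"linear": [0.15,0,-0.145],"roll": 0},{"jaw": -1,"linear": [0.171,0,-0.164],"roll": 0},{"jaw": -1,"linear": [0.171,0,-0.164],"roll": 0},{"jaw": -1,"linear": [0.171,0,-0.164],"roll": 0}])

```text
t: 12.9
tool_pos: [0.5057, 0.2287, 0.1289]
orientation: [0.053, 0.805, -0.114]
force: [0.2, 0.6, -0.0]
opening: 0.0928
```

```bash
python3 - <<'E'
from h import *
to((.505,.228,.1273))
o=[]
for n,x,y in(("scene",300,120),("top",190,150)):
    p,*_=cam(n); c=cv2.convertScaleAbs(p[y:y+100,x:x+130],alpha=1.6); o.append(cv2.resize(c,(400,308),interpolation=cv2.INTER_CUBIC))
cv2.imwrite("pics/m2.png",np.hstack(o))
E
```

```text
t 12.9 q [ 0.668 -0.386  2.329 -0.781  0.77  -0.32 ] p [0.5057 0.2287 0.1289] F [ 0.23  0.63 -0.05] op 0.0928
[[ 0.687  0.122  0.716]
 [-0.082  0.992 -0.091]
 [-0.722  0.004  0.692]]
-> (0.505, 0.228, 0.1273) lin [ 0.001 -0.001 -0.003] dist 0.002
```

View pics/m2.png

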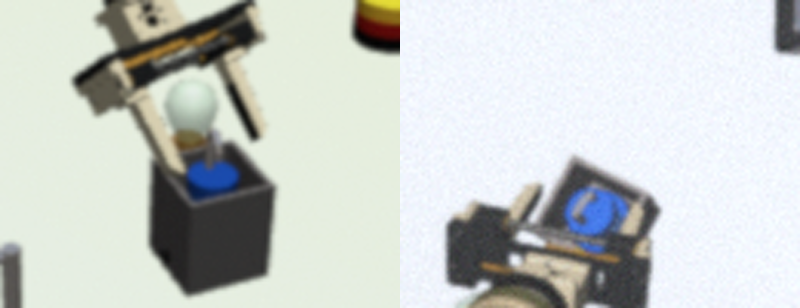

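The fingers straddle the hook: in the top crop they are at about (535,190) and (640,215), with the hook at (583,205). The bulb is clear, so I close gently.

Call:
apply_moves(series=[{"jaw": 1,"linear": [0,0,-0.003],"roll": 0},{"jaw": 1,"linear": [0,0,-0.003],"roll": 0},{"jaw": 1,"linear": [0,0,-0.003],"roll": 0},{"jaw": 1,"linear": [0,0,-0.003],"roll": 0},{"jaw": 1,"linear": [0,0,-0.003],"roll": 0},{"jaw": 1,"linear": [0,0,-0.003],"roll": 0},{"jaw": 1,"linear": [0,0,-0.003],"roll": 0},{"jaw": 1,"linear": [0,0,-0.003],"roll": 0}], force=35)

```text
t: 14.0
tool_pos: [0.5046, 0.229, 0.1281]
orientation: [0.054, 0.804, -0.114]
force: [-1.2, -0.3, -1.1]
opening: 0.0178
```

```bash
python3 - <<'E'
from h import *
to((0,0,.03),(0,0,.15),rel=True)
E
```

```text
t 14.0 q [ 0.671 -0.387  2.332 -0.783  0.77  -0.315] p [0.5046 0.229  0.1281] F [-1.22 -0.34 -1.1 ] op 0.0178
[[ 0.688  0.122  0.716]
 [-0.081  0.992 -0.091]
 [-0.721  0.005  0.693]]
-> (0, 0, 0.03) lin [-0.036  0.     0.035] dist 0.03
-> (0, 0, 0.15) lin [-0.18   0.001  0.173] dist 0.15
```

Call:
apply_moves(series=[{"jaw": 1,"linear": [0,0,0],"roll": 0},{"jaw": 1,"linear": [0,0,0],"roll": 0},{"jaw": 1,"linear": [0,0,0],"roll": 0},{"jaw": 1,"linear": [0,0,0],"roll": 0}])

```text
t: 14.5
tool_pos: [0.5046, 0.2291, 0.1281]
orientation: [0.054, 0.804, -0.114]
force: [1.0, 0.3, -2.0]
opening: 0.008
```

Call:
apply_moves(series=[{"jaw": 1,"linear": [-0.02,0,0.02],"roll": 0},{"jaw": 1,"linear": [-0.04,0,0.04],"roll": 0},{"jaw": 1,"linear": [-0.07,0,0.07],"roll": 0},{"jaw": 1,"linear": [-0.11,0,0.11],"roll": 0},{"jaw": 1,"linear": [-0.15,0,0.145],"roll": 0},{"jaw": 1,"linear": [-0.18,0,0.173],"roll": 0},{"jaw": 1,"linear": [-0.18,0,0.173],"roll": 0}])

```text
t: 15.38
tool_pos: [0.5051, 0.2288, 0.2801]
orientation: [0.056, 0.802, -0.113]
force: [-0.5, -0.4, -3.2]
opening: 0.0082
```

```bash
python3 - <<'E'
from h import *
to((.56,.05,.29),(.56,.05,.15))
p,*_=cam("scene"); cv2.imwrite("pics/m3.png",cv2.resize(cv2.convertScaleAbs(p[80:280,250:510],alpha=1.6),(780,600),interpolation=cv2.INTER_CUBIC))
E
```

```text
t 15.38 q [ 0.669 -0.569  2.168 -0.608  1.034 -0.596] p [0.5051 0.2288 0.2801] F [-0.54 -0.37 -3.19] op 0.0082
[[ 0.69   0.122  0.714]
 [-0.08   0.992 -0.093]
 [-0.72   0.007  0.694]]
-> (0.56, 0.05, 0.29) lin [ 0.075 -0.284  0.104] dist 0.187
-> (0.56, 0.05, 0.15) lin [ 0.243 -0.286 -0.058] dist 0.228
```

View pics/m3.png

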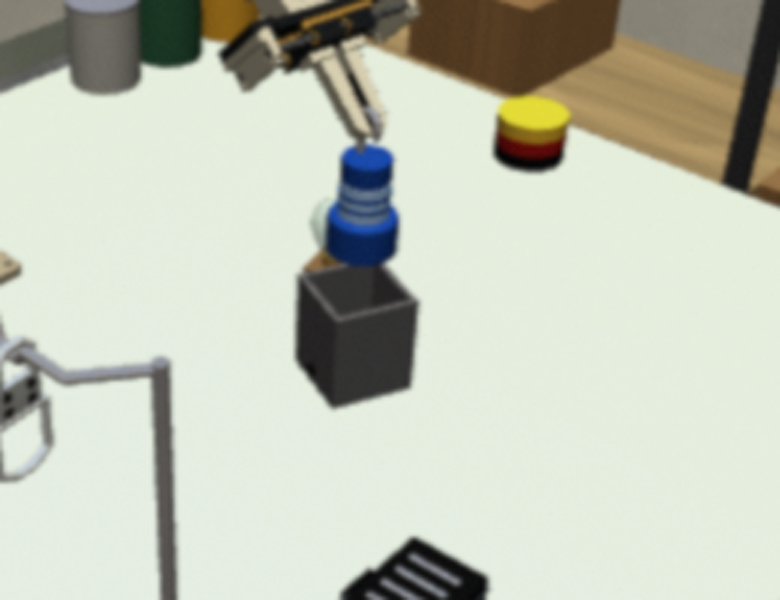

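The lantern hangs upright in the grip, clear of the bin. Now I carry it to the bare shelf near (0.53, 0.05).

Call:
apply_moves(series=[{"jaw": 1,"linear": [0.015,-0.07,0.017],"roll": 0},{"jaw": 1,"linear": [0.032,-0.145,0.035],"roll": 0},{"jaw": 1,"linear": [0.048,-0.22,0.052],"roll": 0},{"jaw": 1,"linear": [0.064,-0.289,0.069],"roll": 0},{"jaw": 1,"linear": [0.064,-0.289,0.069],"roll": 0},{"jaw": 1,"linear": [0.1,-0.29,0.035],"roll": 0},{"jaw": 1,"linear": [0.15,-0.29,-0.014],"roll": 0},{"jaw": 1,"linear": [0.19,-0.29,-0.053],"roll": 0},{"jaw": 1,"linear": [0.208,-0.29,-0.07],"roll": 0},{"jaw": 1,"linear": [0.208,-0.29,-0.07],"roll": 0}])

```text
t: 16.68
tool_pos: [0.5379, 0.05, 0.1554]
orientation: [0.054, 0.808, -0.114]
force: [-0.5, -0.3, -1.7]
opening: 0.0081
```

```bash
python3 - <<'E'
from h import *
to((.54,.05,.130),(.54,.05,.1225))
E
```

```text
t 16.68 q [ 0.103 -0.729  2.489 -0.253  0.648 -1.2  ] p [0.5379 0.05   0.1554] F [-0.52 -0.29 -1.75] op 0.0081
[[ 0.685  0.122  0.718]
 [-0.081  0.993 -0.091]
 [-0.724  0.005  0.69 ]]
-> (0.54, 0.05, 0.13) lin [ 0.033  0.    -0.027] dist 0.026
-> (0.54, 0.05, 0.1225) lin [ 0.042  0.    -0.035] dist 0.033
```

Call:
apply_moves(series=[{"jaw": 1,"linear": [0.035,0.006,0.037],"roll": 0},{"jaw": 1,"linear": [0.071,0.0125,0.074],"roll": 0},{"jaw": 1,"linear": [0.071,0.0125,0.074],"roll": 0},{"jaw": 1,"linear": [0.09,0.0125,0.056],"roll": 0},{"jaw": 1,"linear": [0.1,0.0125,0.046],"roll": 0},{"jaw": 1,"linear": [0.106,0.0125,0.041],"roll": 0},{"jaw": 1,"linear": [0.11,0.0125,0.037],"roll": 0},{"jaw": 1,"linear": [0.11,0.0125,0.037],"roll": 0}])

```text
t: 17.68
tool_pos: [0.5999, 0.0501, 0.1231]
orientation: [0.054, 0.808, -0.113]
force: [-0.3, 0.7, -2.6]
opening: 0.0079
```

```bash
python3 - <<'E'
from h import *
to((.60,.05,.1215))
o=[]
for n,x,y in(("scene",250,130),("top",250,130)):
    p,K,R,t=cam(n); cv2.imwrite(f"pics/{n}2.png",p)
    h=cv2.cvtColor(p,cv2.COLOR_BGR2HSV); m=cv2.inRange(h,(105,150,40),(125,255,255)); k,l,s,c=cv2.connectedComponentsWithStats(m)
    for i in range(1,k):
        if s[i,4]>25: print(n,s[i],c[i])
E
```

```text
t 17.68 q [ 0.085 -0.403  2.352 -0.317  0.462 -1.131] p [0.5999 0.0501 0.1231] F [-0.31  0.67 -2.63] op 0.0079
[[ 0.685  0.122  0.718]
 [-0.081  0.993 -0.091]
 [-0.724  0.004  0.69 ]]
-> (0.6, 0.05, 0.1215) lin [ 0.002 -0.    -0.002] dist 0.002
scene [344 215  17  16 221] [351.79638009 222.90497738]
scene [340 233  23  22 299] [350.51839465 245.5819398 ]
top [317 190   5  10  28] [318.71428571 194.82142857]
```

Call:
apply_moves(series=[{"jaw": 1,"linear": [0.0024,0,-0.0023],"roll": 0},{"jaw": 1,"linear": [0.0024,0,-0.0023],"roll": 0}])

```text
t: 18.02
tool_pos: [0.601, 0.0501, 0.1228]
orientation: [0.054, 0.805, -0.113]
force: [-0.2, -0.7, 1.9]
opening: 0.0079
```

Call:
apply_moves(series=[{"jaw": 1,"linear": [0.0024,0,-0.0023],"roll": 0},{"jaw": 1,"linear": [0.0024,0,-0.0023],"roll": 0}])

```text
t: 18.27
tool_pos: [0.6024, 0.0502, 0.1229]
orientation: [0.054, 0.802, -0.113]
force: [-2.5, -1.3, 6.3]
opening: 0.008
```

The lantern is standing, with about 6 N on the shelf. Releasing now.

Call:
apply_moves(series=[{"jaw": -1,"linear": [-0.003,0,0.001],"roll": 0},{"jaw": -1,"linear": [-0.003,0,0.001],"roll": 0},{"jaw": -1,"linear": [-0.003,0,0.001],"roll": 0},{"jaw": -1,"linear": [-0.003,0,0.001],"roll": 0},{"jaw": -1,"linear": [-0.003,0,0.001],"roll": 0},{"jaw": -1,"linear": [-0.003,0,0.001],"roll": 0},{"jaw": -1,"linear": [-0.003,0,0.001],"roll": 0},{"jaw": -1,"linear": [-0.003,0,0.001],"roll": 0},{"jaw": -1,"linear": [-0.003,0,0.001],"roll": 0}])

```text
t: 19.4
tool_pos: [0.6016, 0.0502, 0.1246]
orientation: [0.054, 0.802, -0.113]
force: [-0.7, -0.4, -0.1]
opening: 0.0914
```

```bash
python3 - <<'E'
from h import *
st()
o=[]
for n,x,y in(("scene",315,175),("top",285,165)):
    p,K,R,t=cam(n); cv2.imwrite(f"pics/{n}3.png",p)
    o.append(cv2.resize(cv2.convertScaleAbs(p[y:y+75,x:x+75],alpha=1.6),(400,400),interpolation=cv2.INTER_CUBIC))
cv2.imwrite("pics/m4.png",np.hstack(o))
E
```

```text
t 19.4 q [ 0.085 -0.403  2.352 -0.321  0.456 -1.127] p [0.6016 0.0502 0.1246] F [-0.72 -0.37 -0.12] op 0.0914
[[ 0.69   0.121  0.714]
 [-0.08   0.993 -0.091]
 [-0.719  0.005  0.694]]
```

View pics/m4.png

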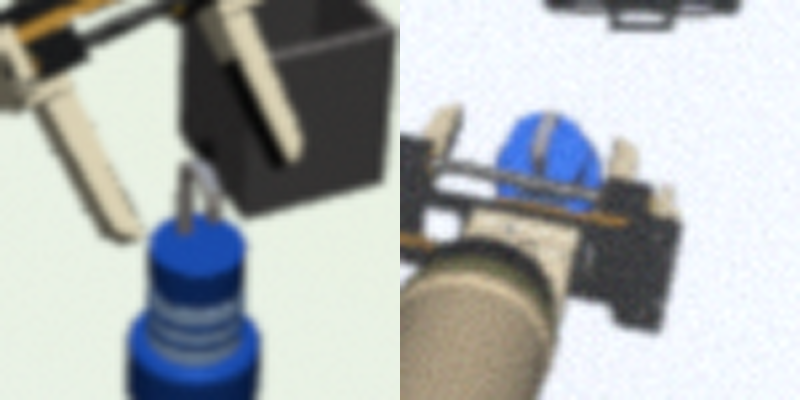

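The lantern stands upright and free. In the scene crop the cap centre is at (196,246), the stem base at (185,232) and the tip at (213,217).

```bash
python3 - <<'E'
from h import *
S,T=C("scene"),C("top")
a=onz(S,(315+196*.1875,175+246*.1875),.100); print("axis",a)
stem=onz(S,(315+185*.1875,175+232*.1875),.1); tip=onz(S,(315+213*.1875,175+217*.1875),.121); print(stem,tip,np.degrees(np.arctan2(*(tip-stem)[1::-1])))
t1=onz(T,(285+148*.1875,165+115*.1875),.147);t2=onz(T,(285+140*.1875,165+165*.1875),.147); print(t1,t2,np.degrees(np.arctan2(*(t1-t2)[1::-1])))
# foot silhouette check, scene: blue mask lower part
p=cv2.imread("pics/scene3.png"); h=cv2.cvtColor(p,cv2.COLOR_BGR2HSV); m=cv2.inRange(h,(105,130,30),(125,255,255)); k,l,s,c=cv2.connectedComponentsWithStats(m)
for i in range(1,k):
    if s[i,4]>25: print(s[i],c[i])
R=cv2.Rodrigues(np.array(read_state()["orientation"]))[0]
for ax in ((a[0],a[1]),((t1+t2)[0]/2,(t1+t2)[1]/2)):
    to(tuple(np.array([*ax,.086])+.019*R[:,0]))
E
```

```text
axis [0.5999252 0.0429615 0.1      ]
[0.58849741 0.04721541 0.1       ] [0.60755019 0.04611257 0.121     ] -3.312769304043046
[0.60725544 0.04330053 0.147     ] [0.57701302 0.0453012  0.147     ] -3.7848636119640107
[343 216  18  17 235] [351.47234043 224.04680851]
[340 233  23  23 331] [350.64652568 245.71903323]
t 19.5 q [ 0.085 -0.403  2.352 -0.321  0.456 -1.127] p [0.6016 0.0503 0.1246] F [ 0.01  0.12 -0.02] op 0.0929
[[ 0.69   0.121  0.714]
 [-0.08   0.993 -0.091]
 [-0.72   0.005  0.694]]
-> (np.float64(0.6130308167951081), np.float64(0.041432973588678), np.float64(0.07232862496292347)) lin [ 0.077 -0.013 -0.046] dist 0.054
t 19.5 q [ 0.085 -0.403  2.352 -0.321  0.456 -1.127] p [0.6016 0.0503 0.1246] F [ 0.01  0.12 -0.02] op 0.0929
[[ 0.69   0.121  0.714]
 [-0.08   0.993 -0.091]
 [-0.72   0.005  0.694]]
-> (np.float64(0.6052398432368711), np.float64(0.04277234388317964), np.float64(0.07232862496292347)) lin [ 0.068 -0.012 -0.055] dist 0.053
```

Call:
apply_moves(series=[{"jaw": -1,"linear": [0.025,-0.009,-0.016],"roll": 0},{"jaw": -1,"linear": [0.05,-0.009,-0.033],"roll": 0},{"jaw": -1,"linear": [0.073,-0.009,-0.05],"roll": 0},{"jaw": -1,"linear": [0.073,-0.009,-0.05],"roll": 0},{"jaw": -1,"linear": [0.073,-0.009,-0.05],"roll": 0},{"jaw": 0.3,"linear": [0.073,-0.009,-0.05],"roll": 0},{"jaw": 1,"linear": [0.073,-0.009,-0.05],"roll": 0},{"jaw": 1,"linear": [0.073,-0.009,-0.05],"roll": 0},{"jaw": 1,"linear": [0.073,-0.009,-0.05],"roll": 0},{"jaw": 1,"linear": [0.073,-0.009,-0.05],"roll": 0},{"jaw": 1,"linear": [0.073,-0.009,-0.05],"roll": 0}], force=30)

```text
t: 20.88
tool_pos: [0.6098, 0.0442, 0.0723]
orientation: [0.054, 0.802, -0.113]
force: [0.4, 0.5, 1.5]
opening: 0.0493
```

```bash
python3 - <<'E'
from h import *
to((.61,.0437,.0723)); to((0,0,.02),(0,0,.06),rel=True)
E
```

```text
t 20.88 q [ 0.066 -0.258  2.355 -0.424  0.311 -1.026] p [0.6098 0.0442 0.0723] F [0.38 0.46 1.5 ] op 0.0493
[[ 0.69   0.121  0.714]
 [-0.08   0.993 -0.091]
 [-0.719  0.005  0.695]]
-> (0.61, 0.0437, 0.0723) lin [ 0.    -0.001  0.   ] dist 0.0
t 20.88 q [ 0.066 -0.258  2.355 -0.424  0.311 -1.026] p [0.6098 0.0442 0.0723] F [0.38 0.46 1.5 ] op 0.0493
[[ 0.69   0.121  0.714]
 [-0.08   0.993 -0.091]
 [-0.719  0.005  0.695]]
-> (0, 0, 0.02) lin [-0.024  0.     0.023] dist 0.02
-> (0, 0, 0.06) lin [-0.072  0.001  0.069] dist 0.06
```

The 49 mm opening shows the cap is gripped. I'll lift and carry it to a standoff on the robot's side of the hasp.

Call:
apply_moves(series=[{"jaw": 1,"linear": [-0.02,0,0.02],"roll": 0},{"jaw": 1,"linear": [-0.05,0,0.048],"roll": 0},{"jaw": 1,"linear": [-0.0775,0,0.0745],"roll": 0},{"jaw": 1,"linear": [-0.09,-0.05,0.06],"roll": 0},{"jaw": 1,"linear": [-0.115,-0.12,0.035],"roll": 0},{"jaw": 1,"linear": [-0.137,-0.19,0.015],"roll": 0},{"jaw": 1,"linear": [-0.158,-0.258,-0.006],"roll": 0},{"jaw": 1,"linear": [-0.153,-0.33,-0.001],"roll": 0},{"jaw": 1,"linear": [-0.149,-0.39,0.004],"roll": 0},{"jaw": 1,"linear": [-0.146,-0.44,0.008],"roll": 0},{"jaw": 1,"linear": [-0.144,-0.461,0.01],"roll": 0},{"jaw": 1,"linear": [-0.144,-0.461,0.01],"roll": 0},{"jaw": 1,"linear": [-0.144,-0.461,0.01],"roll": 0}])

```text
t: 22.5
tool_pos: [0.5205, -0.2231, 0.1362]
orientation: [0.055, 0.803, -0.112]
force: [0.0, 0.1, -2.9]
opening: 0.0489
```

```bash
python3 - <<'E'
from h import *
to((.521,-.224,.137))
o=[]
for n,x,y,w,hh in(("scene",215,170,80,100),("top",365,165,80,100)):
    p,K,R,t=cam(n); cv2.imwrite(f"pics/{n}4.png",p)
    o.append(cv2.resize(cv2.convertScaleAbs(p[y:y+hh,x:x+w],alpha=1.6),(400,500),interpolation=cv2.INTER_CUBIC))
cv2.imwrite("pics/m5.png",np.hstack(o))
E
```

```text
t 22.5 q [-0.797 -0.534  2.415  0.698  0.749 -2.642] p [ 0.5205 -0.2231  0.1362] F [ 0.02  0.08 -2.91] op 0.0489
[[ 0.689  0.121  0.715]
 [-0.079  0.993 -0.091]
 [-0.72   0.006  0.694]]
-> (0.521, -0.224, 0.137) lin [-0.    -0.001  0.002] dist 0.001
```

View pics/m5.png

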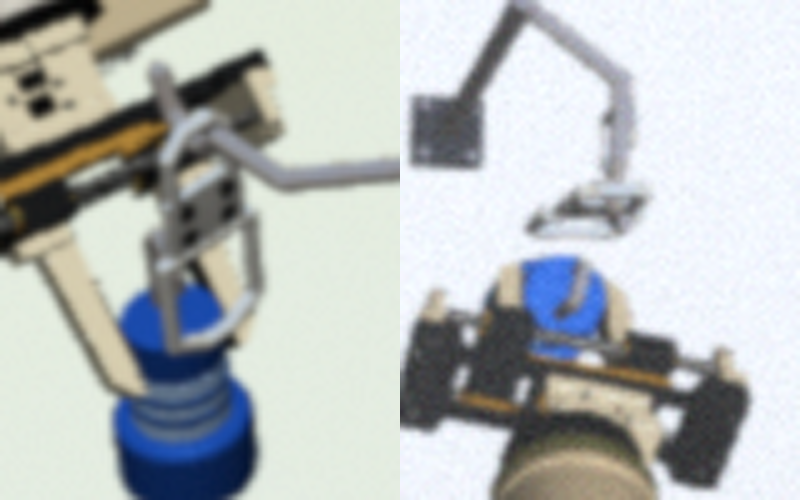

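The picture shows the hook tip short of the loop, which hangs undisturbed: the lower bar is at about (198,345) in the scene crop and (572,234) in the top crop. q6 is -2.64, right at its limit, so continuing would be risky. I'll measure from this picture, then set the lantern down and regrasp with a half turn.

```bash
python3 - <<'E'
from h import *
S,T=C("scene"),C("top")
s=lambda x,y:(215+x/5,170+y/5); t=lambda x,y:(365+(x-400)/5,165+y/5)
print("bar tri",tri(S,s(198,345),T,t(572,234)))
print("bar T @.177",onz(T,t(572,234),.177),"L",onz(T,t(532,233),.185),"R",onz(T,t(615,237),.185))
print("bar S @.173",onz(S,s(198,345),.173), "proj H T",proj(T,(.546,-.2225,.175)),t(572,234),"S",proj(S,(.546,-.2225,.175)),s(198,345))
print("hook T tip-end/stem-end",onz(T,t(584,262),.145+.064),onz(T,t(568,308),.145+.064))
print("cap S",onz(S,s(175,318),.164),"cap T",onz(T,t(565,295),.164))
E
```

```text
bar tri (array([ 0.54307646, -0.22683255,  0.16937801]), np.float64(0.006973519176149595))
bar T @.177 [ 0.5434885  -0.22245874  0.177     ] L [ 0.54043437 -0.19718815  0.185     ] R [ 0.54212229 -0.24634121  0.185     ]
bar S @.173 [ 0.54438943 -0.23191481  0.173     ] proj H T [399.30533408 211.10577115] (399.4, 211.8) S [258.15364401 236.78313418] (254.6, 239.0)
hook T tip-end/stem-end [ 0.52087212 -0.22356969  0.209     ] [ 0.49328497 -0.21532545  0.209     ]
cap S [ 0.51265168 -0.22174414  0.164     ] cap T [ 0.50862473 -0.22220876  0.164     ]
```

```bash
python3 - <<'E'
from h import *
p=cv2.imread("pics/top4.png"); h=cv2.cvtColor(p,cv2.COLOR_BGR2HSV); m=cv2.inRange(h,(105,130,30),(125,255,255)); k,l,s,c=cv2.connectedComponentsWithStats(m)
for i in range(1,k):
    if s[i,4]>15: print(s[i],c[i])
to((.6098,.0442,.137),(.6098,.0442,.0735))
E
```

```text
[390 217  16  15 157] [396.68789809 224.07006369]
t 22.6 q [-0.796 -0.535  2.415  0.698  0.749 -2.642] p [ 0.5209 -0.2229  0.1366] F [-0.07 -0.36 -2.77] op 0.0491
[[ 0.69   0.12   0.714]
 [-0.079  0.993 -0.09 ]
 [-0.72   0.006  0.694]]
-> (0.6098, 0.0442, 0.137) lin [0.067 0.46  0.066] dist 0.282
-> (0.6098, 0.0442, 0.0735) lin [ 0.143  0.459 -0.007] dist 0.289
```

Call:
apply_moves(series=[{"jaw": 1,"linear": [-0.004,0.05,-0.004],"roll": 0},{"jaw": 1,"linear": [-0.01,0.14,-0.011],"roll": 0},{"jaw": 1,"linear": [-0.016,0.237,-0.018],"roll": 0},{"jaw": 1,"linear": [0.025,0.35,0.025],"roll": 0},{"jaw": 1,"linear": [0.055,0.43,0.055],"roll": 0},{"jaw": 1,"linear": [0.067,0.46,0.066],"roll": 0},{"jaw": 1,"linear": [0.067,0.46,0.066],"roll": 0},{"jaw": 1,"linear": [0.1,0.459,0.033],"roll": 0},{"jaw": 1,"linear": [0.127,0.459,0.009],"roll": 0},{"jaw": 1,"linear": [0.14,0.459,-0.004],"roll": 0},{"jaw": 1,"linear": [0.143,0.459,-0.007],"roll": 0},{"jaw": 1,"linear": [0.143,0.459,-0.007],"roll": 0}])

```text
t: 24.1
tool_pos: [0.6106, 0.0438, 0.0745]
orientation: [0.054, 0.801, -0.112]
force: [-0.7, -0.1, -2.0]
opening: 0.0493
```

Call:
apply_moves(series=[{"jaw": 1,"linear": [0.0012,0,-0.0012],"roll": 0},{"jaw": 1,"linear": [0.0012,0,-0.0012],"roll": 0}])

```text
t: 24.35
tool_pos: [0.6111, 0.0438, 0.0744]
orientation: [0.054, 0.8, -0.112]
force: [0.0, -0.5, -2.6]
opening: 0.0493
```

Call:
apply_moves(series=[{"jaw": 1,"linear": [0.0024,0,-0.003],"roll": 0},{"jaw": 1,"linear": [0.0024,0,-0.003],"roll": 0}])

```text
t: 24.6
tool_pos: [0.611, 0.0439, 0.0724]
orientation: [0.054, 0.799, -0.112]
force: [0.1, 0.0, -3.3]
opening: 0.0492
```

Call:
apply_moves(series=[{"jaw": 1,"linear": [0.0012,0,-0.002],"roll": 0},{"jaw": 1,"linear": [0.0012,0,-0.002],"roll": 0}])

```text
t: 24.85
tool_pos: [0.6116, 0.044, 0.0723]
orientation: [0.054, 0.797, -0.111]
force: [0.0, -1.2, 1.2]
opening: 0.0496
```

Call:
apply_moves(series=[{"jaw": -1,"linear": [0,0,0],"roll": 0},{"jaw": -1,"linear": [0,0,0],"roll": 0},{"jaw": -1,"linear": [0,0,0],"roll": 0},{"jaw": -1,"linear": [0,0,0],"roll": 0},{"jaw": -1,"linear": [0,0,0],"roll": 0},{"jaw": -1,"linear": [-0.06,0,0.058],"roll": 0},{"jaw": -1,"linear": [-0.12,0,0.116],"roll": 0},{"jaw": -1,"linear": [-0.18,0,0.174],"roll": 0},{"jaw": -1,"linear": [-0.213,0,0.206],"roll": 0},{"jaw": -1,"linear": [-0.213,0,0.206],"roll": 0}])

```text
t: 26.1
tool_pos: [0.6124, 0.0431, 0.2544]
orientation: [0.055, 0.791, -0.111]
force: [-0.2, 0.4, -0.2]
opening: 0.0929
```

Call:
apply_moves(series=[{"jaw": -1,"linear": [0,0,0],"roll": 0.34},{"jaw": -1,"linear": [0,0,0],"roll": 0.68},{"jaw": -1,"linear": [0,0,0],"roll": 1}])

```text
t: 26.48
tool_pos: [0.6115, 0.043, 0.2514]
orientation: [0.555, 0.748, -0.319]
force: [0.6, 0.5, -1.0]
opening: 0.0933
```

Call:
apply_moves(series=[{"jaw": -1,"linear": [0,0,0],"roll": 0.34},{"jaw": -1,"linear": [0,0,0],"roll": 0.68},{"jaw": -1,"linear": [0,0,0],"roll": 1}])

```text
t: 26.85
tool_pos: [0.6105, 0.043, 0.2482]
orientation: [1.052, 0.665, -0.525]
force: [0.0, -0.5, -0.3]
opening: 0.0933
```

Call:
apply_moves(series=[{"jaw": -1,"linear": [0,0,0],"roll": 0.34},{"jaw": -1,"linear": [0,0,0],"roll": 0.68},{"jaw": -1,"linear": [0,0,0],"roll": 1}])

```text
t: 27.22
tool_pos: [0.6095, 0.0429, 0.2449]
orientation: [1.545, 0.538, -0.726]
force: [-0.4, 0.3, -1.3]
opening: 0.0929
```

Call:
apply_moves(series=[{"jaw": -1,"linear": [0,0,0],"roll": 0.34},{"jaw": -1,"linear": [0,0,0],"roll": 0.68},{"jaw": -1,"linear": [0,0,0],"roll": 1}])

```text
t: 27.6
tool_pos: [0.6085, 0.0428, 0.2416]
orientation: [2.031, 0.361, -0.92]
force: [-0.1, 0.3, 0.0]
opening: 0.0933
```

Call:
apply_moves(series=[{"jaw": -1,"linear": [0,0,0],"roll": 0.34},{"jaw": -1,"linear": [0,0,0],"roll": 0.68},{"jaw": -1,"linear": [0,0,0],"roll": 1},{"jaw": -1,"linear": [0,0,0],"roll": 1}])

```text
t: 28.1
tool_pos: [0.6076, 0.0427, 0.239]
orientation: [2.498, 0.125, -1.101]
force: [0.1, -0.4, 0.7]
opening: 0.0927
```

```bash
python3 - <<'E'
from h import *
s,R=st(); print("roll",np.degrees(np.arctan2(R[2,1],-R[2,2]))/30)
o=[]
for n in("scene","top"):
    p,*_=cam(n); cv2.imwrite(f"pics/{n}5.png",p)
    h=cv2.cvtColor(p,cv2.COLOR_BGR2HSV); m=cv2.inRange(h,(105,130,30),(125,255,255)); k,l,s,c=cv2.connectedComponentsWithStats(m)
    for i in range(1,k):
        if s[i,4]>15: print(n,s[i],c[i])
E
```

```text
t 28.1 q [ 0.062 -0.542  2.223 -0.187  0.717  1.346] p [0.6076 0.0427 0.239 ] F [ 0.08 -0.42  0.71] op 0.0927
[[ 0.685  0.24  -0.688]
 [-0.08  -0.914 -0.398]
 [-0.724  0.328 -0.607]]
roll 0.9461702996242477
scene [344 216  17  17 237] [351.92405063 224.20253165]
scene [340 234  24  22 339] [351.12094395 245.84660767]
top [312 191  10   9  67] [317.07462687 194.97014925]
```

Call:
apply_moves(series=[{"jaw": -1,"linear": [0,0,0],"roll": 0.34},{"jaw": -1,"linear": [0,0,0],"roll": 0.68},{"jaw": -1,"linear": [0,0,0],"roll": 0.95},{"jaw": -1,"linear": [0,0,0],"roll": 0.95}])

```text
t: 28.7
tool_pos: [0.6077, 0.0427, 0.2392]
orientation: [-2.845, 0.163, 1.22]
force: [0.6, 0.0, -0.6]
opening: 0.0929
```

```bash
python3 - <<'E'
from h import *
R=cv2.Rodrigues(np.array(read_state()["orientation"]))[0]
w=np.array([.599,.0455,.086])+.019*R[:,0]; to(tuple((w+[0,0,.1]).round(4)),tuple(w.round(4)))
E
```

```text
t 28.7 q [ 0.062 -0.542  2.222 -0.187  0.717  1.837] p [0.6077 0.0427 0.2392] F [ 0.6   0.01 -0.56] op 0.0929
[[ 0.685 -0.113 -0.72 ]
 [-0.08  -0.994  0.08 ]
 [-0.724  0.003 -0.69 ]]
-> (np.float64(0.612), np.float64(0.044), np.float64(0.1722)) lin [ 0.086 -0.003  0.072] dist 0.067
-> (np.float64(0.612), np.float64(0.044), np.float64(0.0722)) lin [ 0.206 -0.004  0.187] dist 0.167
```

Call:
apply_moves(series=[{"jaw": -1,"linear": [0.06,-0.004,0.05],"roll": 0},{"jaw": -1,"linear": [0.12,-0.004,0.104],"roll": 0},{"jaw": -1,"linear": [0.17,-0.004,0.153],"roll": 0},{"jaw": -1,"linear": [0.2,-0.004,0.181],"roll": 0},{"jaw": -1,"linear": [0.206,-0.004,0.187],"roll": 0},{"jaw": -1,"linear": [0.206,-0.004,0.187],"roll": 0},{"jaw": 1,"linear": [0.206,-0.004,0.187],"roll": 0},{"jaw": 1,"linear": [0.206,-0.004,0.187],"roll": 0},{"jaw": 1,"linear": [0.206,-0.004,0.187],"roll": 0},{"jaw": 1,"linear": [0.206,-0.004,0.187],"roll": 0},{"jaw": 1,"linear": [0.206,-0.004,0.187],"roll": 0},{"jaw": 1,"linear": [0.206,-0.004,0.187],"roll": 0},{"jaw": 1,"linear": [0.206,-0.004,0.187],"roll": 0}], force=30)

```text
t: 30.32
tool_pos: [0.612, 0.0441, 0.0725]
orientation: [-2.845, 0.163, 1.219]
force: [-2.0, -0.8, 2.4]
opening: 0.0494
```

```bash
python3 - <<'E'
from h import *
s,R=st(); p=np.array(s["tool_pos"]); print("G",p-.019*R[:,0])
o=p-.019*R[:,0]-np.array([0,0,.086])   # nominal lantern origin
off=p-np.array([o[0],o[1],p[2]-.0722]) 
for L in((.599,.0455,.0645),(.51,-.08,.0645),(.508,-.223,.0645)):
    to(tuple((np.array(L)+off).round(4)))
E
```

```text
t 30.32 q [ 0.065 -0.249  2.344 -0.407  0.319  2.087] p [0.612  0.0441 0.0725] F [-1.99 -0.79  2.36] op 0.0494
[[ 0.685 -0.113 -0.72 ]
 [-0.08  -0.994  0.08 ]
 [-0.724  0.003 -0.69 ]]
G [0.59898675 0.04564056 0.08626719]
t 30.32 q [ 0.065 -0.249  2.344 -0.407  0.319  2.087] p [0.612  0.0441 0.0725] F [-1.99 -0.79  2.36] op 0.0494
[[ 0.685 -0.113 -0.72 ]
 [-0.08  -0.994  0.08 ]
 [-0.724  0.003 -0.69 ]]
-> (np.float64(0.612), np.float64(0.044), np.float64(0.1367)) lin [-0.077  0.001 -0.074] dist 0.064
t 30.32 q [ 0.065 -0.249  2.344 -0.407  0.319  2.087] p [0.612  0.0441 0.0725] F [-1.99 -0.79  2.36] op 0.0494
[[ 0.685 -0.113 -0.72 ]
 [-0.08  -0.994  0.08 ]
 [-0.724  0.003 -0.69 ]]
-> (np.float64(0.523), np.float64(-0.0815), np.float64(0.1367)) lin [-0.162  0.225  0.016] dist 0.167
t 30.32 q [ 0.065 -0.249  2.344 -0.407  0.319  2.087] p [0.612  0.0441 0.0725] F [-1.99 -0.79  2.36] op 0.0494
[[ 0.685 -0.113 -0.72 ]
 [-0.08  -0.994  0.08 ]
 [-0.724  0.003 -0.69 ]]
-> (np.float64(0.521), np.float64(-0.2245), np.float64(0.1367)) lin [-0.146  0.462 -0.   ] dist 0.291
```

Call:
apply_moves(series=[{"jaw": 1,"linear": [-0.02,0,-0.02],"roll": 0},{"jaw": 1,"linear": [-0.05,0,-0.048],"roll": 0},{"jaw": 1,"linear": [-0.077,0,-0.074],"roll": 0},{"jaw": 1,"linear": [-0.1,0.06,-0.05],"roll": 0},{"jaw": 1,"linear": [-0.13,0.14,-0.016],"roll": 0},{"jaw": 1,"linear": [-0.162,0.225,0.016],"roll": 0},{"jaw": 1,"linear": [-0.157,0.3,0.011],"roll": 0},{"jaw": 1,"linear": [-0.151,0.38,0.006],"roll": 0},{"jaw": 1,"linear": [-0.147,0.44,0.001],"roll": 0},{"jaw": 1,"linear": [-0.146,0.462,0],"roll": 0},{"jaw": 1,"linear": [-0.146,0.462,0],"roll": 0},{"jaw": 1,"linear": [-0.146,0.462,0],"roll": 0}])

```text
t: 31.82
tool_pos: [0.5204, -0.2233, 0.1358]
orientation: [-2.844, 0.161, 1.221]
force: [0.3, -0.3, -3.4]
opening: 0.0494
```

```bash
python3 - <<'E'
from h import *
to((.521,-.2245,.1367))
o=[]
for n,x,y,w,hh in(("scene",235,180,44,55),("top",380,190,44,55)):
    p,K,R,t=cam(n); cv2.imwrite(f"pics/{n}6.png",p)
    o.append(cv2.resize(cv2.convertScaleAbs(p[y:y+hh,x:x+w],alpha=1.6),(400,500),interpolation=cv2.INTER_CUBIC))
cv2.imwrite("pics/m6.png",np.hstack(o))
E
```

```text
t 31.82 q [-0.794 -0.53   2.41   0.687  0.751  0.497] p [ 0.5204 -0.2233  0.1358] F [ 0.26 -0.32 -3.41] op 0.0494
[[ 0.684 -0.112 -0.72 ]
 [-0.079 -0.994  0.08 ]
 [-0.725  0.002 -0.689]]
-> (0.521, -0.2245, 0.1367) lin [-0.     0.002 -0.002] dist 0.002
```

View pics/m6.png

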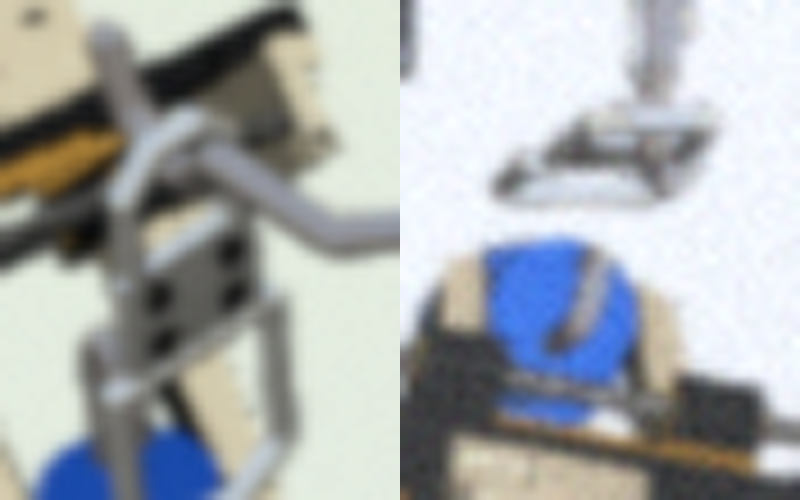

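The loop hangs still. In the top crop the hook runs from the stem at (565,345) to the tip at (600,255), and the bar is at about (585,188).

```bash
python3 - <<'E'
from h import *
T=C("top");S=C("scene"); t=lambda x,y:(380+(x-400)/9.09,190+y/9.09)
z0=.0635
print("cap c",onz(T,t(562,316),z0+.1)); print("tip front",onz(T,t(600,252),z0+.138),"stem back",onz(T,t(563,350),z0+.138)); print("stem base",onz(T,t(557,345),z0+.1))
print("bar",onz(T,t(585,190),.179)); print("L",onz(T,t(495,188),.187),"R",onz(T,t(690,190),.187))
to((.558,-.225,.1367),(.558,-.225,.1085))
E
```

```text
cap c [ 0.50635497 -0.2218595   0.1635    ]
tip front [ 0.52143251 -0.22574111  0.2015    ] stem back [ 0.48884373 -0.21509571  0.2015    ]
stem base [ 0.49657397 -0.22057329  0.1635    ]
bar [ 0.54603088 -0.2247924   0.179     ]
L [ 0.54254814 -0.19391767  0.187     ] R [ 0.54718018 -0.25728245  0.187     ]
t 31.93 q [-0.793 -0.531  2.41   0.688  0.751  0.497] p [ 0.5207 -0.2231  0.1363] F [ 0.09 -0.04 -2.91] op 0.0494
[[ 0.685 -0.111 -0.72 ]
 [-0.079 -0.994  0.079]
 [-0.724  0.003 -0.689]]
-> (0.558, -0.225, 0.1367) lin [ 0.042 -0.004 -0.045] dist 0.037
-> (0.558, -0.225, 0.1085) lin [ 0.076 -0.004 -0.013] dist 0.047
```

Offsets are clear: the lantern axis is at x≈0.5055 and the bar at (0.546, -0.2235). The bar sits at lantern height 111 mm, mid-slot. Now I insert slowly by 40 mm.

Call:
apply_moves(series=[{"jaw": 1,"linear": [0.008,-0.001,-0.008],"roll": 0},{"jaw": 1,"linear": [0.016,-0.002,-0.017],"roll": 0},{"jaw": 1,"linear": [0.024,-0.003,-0.025],"roll": 0},{"jaw": 1,"linear": [0.032,-0.004,-0.034],"roll": 0},{"jaw": 1,"linear": [0.04,-0.004,-0.042],"roll": 0},{"jaw": 1,"linear": [0.0465,-0.004,-0.049],"roll": 0},{"jaw": 1,"linear": [0.0465,-0.004,-0.049],"roll": 0},{"jaw": 1,"linear": [0.0465,-0.004,-0.049],"roll": 0}])

```text
t: 32.92
tool_pos: [0.5611, -0.2251, 0.1361]
orientation: [-2.845, 0.16, 1.221]
force: [0.2, -0.7, -2.2]
opening: 0.0493
```

```bash
python3 - <<'E'
from h import *
to((0,0,-.015),(0,0,-.026),rel=True)
o=[]
for n,x,y,w,hh in(("scene",235,180,44,55),("top",380,190,44,55)):
    p,K,R,t=cam(n); cv2.imwrite(f"pics/{n}7.png",p)
    o.append(cv2.resize(cv2.convertScaleAbs(p[y:y+hh,x:x+w],alpha=1.6),(400,500),interpolation=cv2.INTER_CUBIC))
cv2.imwrite("pics/m7.png",np.hstack(o))
E
```

```text
t 32.92 q [-0.716 -0.392  2.317  0.68   0.67   0.54 ] p [ 0.5611 -0.2251  0.1361] F [ 0.17 -0.74 -2.24] op 0.0493
[[ 0.685 -0.111 -0.72 ]
 [-0.078 -0.994  0.079]
 [-0.725  0.002 -0.689]]
-> (0, 0, -0.015) lin [ 0.018 -0.     0.017] dist 0.015
-> (0, 0, -0.026) lin [ 0.031 -0.     0.03 ] dist 0.026
```

View pics/m7.png

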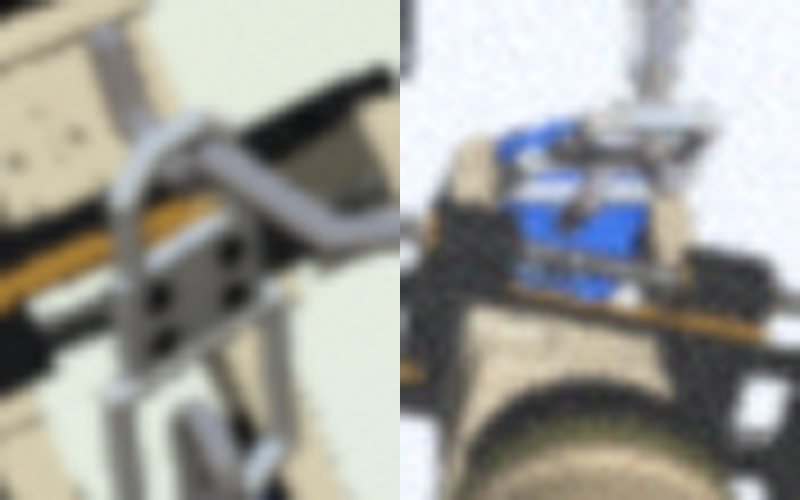

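The hook is inside the loop, at about (195,420) in the scene crop. In the top crop the bar at (570,190) lies past the stem at (580,215). The hasp is undisturbed, so I lower the lantern.

Call:
apply_moves(series=[{"jaw": 1,"linear": [0.008,0,0.0075],"roll": 0},{"jaw": 1,"linear": [0.016,0,0.015],"roll": 0},{"jaw": 1,"linear": [0.022,0,0.021],"roll": 0},{"jaw": 1,"linear": [0.026,0,0.025],"roll": 0},{"jaw": 1,"linear": [0.029,0,0.028],"roll": 0},{"jaw": 1,"linear": [0.029,0,0.028],"roll": 0},{"jaw": 1,"linear": [0.029,0,0.028],"roll": 0}])

```text
t: 33.9
tool_pos: [0.561, -0.2254, 0.1123]
orientation: [-2.845, 0.161, 1.22]
force: [-0.6, -0.3, -3.7]
opening: 0.0494
```

Call:
apply_moves(series=[{"jaw": 1,"linear": [0.0018,0,0.0018],"roll": 0},{"jaw": 1,"linear": [0.0018,0,0.0018],"roll": 0}])

```text
t: 34.15
tool_pos: [0.561, -0.2254, 0.1108]
orientation: [-2.846, 0.161, 1.22]
force: [-0.1, 0.7, -1.5]
opening: 0.0489
```

```bash
python3 -c "
from h import *
to((.5615,-.225,.110))"
```

```text
t 34.15 q [-0.717 -0.342  2.332  0.738  0.62   0.468] p [ 0.561  -0.2254  0.1108] F [-0.08  0.66 -1.5 ] op 0.0489
[[ 0.685 -0.111 -0.72 ]
 [-0.079 -0.994  0.079]
 [-0.724  0.003 -0.69 ]]
-> (0.5615, -0.225, 0.11) lin [ 0.001 -0.001  0.   ] dist 0.001
```

Call:
apply_moves(series=[{"jaw": 1,"linear": [0.0015,0,0.0015],"roll": 0},{"jaw": 1,"linear": [0.0015,0,0.0015],"roll": 0}])

```text
t: 34.4
tool_pos: [0.5615, -0.2258, 0.1104]
orientation: [-2.847, 0.162, 1.218]
force: [0.1, 0.1, 0.4]
opening: 0.0492
```

Call:
apply_moves(series=[{"jaw": 1,"linear": [0.0012,0,0.0012],"roll": 0},{"jaw": 1,"linear": [0.0012,0,0.0012],"roll": 0}])

```text
t: 34.65
tool_pos: [0.5619, -0.2262, 0.1102]
orientation: [-2.848, 0.163, 1.217]
force: [-0.2, -1.1, 2.6]
opening: 0.0494
```

```bash
python3 -c "
from h import *
for i in range(2): to((.5615,-.225,.110))"
```

```text
t 34.65 q [-0.717 -0.338  2.332  0.744  0.615  0.461] p [ 0.5619 -0.2262  0.1102] F [-0.24 -1.11  2.55] op 0.0494
[[ 0.687 -0.112 -0.718]
 [-0.08  -0.994  0.078]
 [-0.722  0.004 -0.691]]
-> (0.5615, -0.225, 0.11) lin [-0.    -0.002  0.001] dist 0.001
t 34.65 q [-0.717 -0.338  2.332  0.744  0.615  0.461] p [ 0.5619 -0.2262  0.1102] F [-0.24 -1.11  2.55] op 0.0494
[[ 0.687 -0.112 -0.718]
 [-0.08  -0.994  0.078]
 [-0.722  0.004 -0.691]]
-> (0.5615, -0.225, 0.11) lin [-0.    -0.002  0.001] dist 0.001
```

The hasp now carries the lantern's weight. Opening slowly.

Call:
apply_moves(series=[{"jaw": -0.1,"linear": [-0.001,0,-0.001],"roll": 0},{"jaw": -0.15,"linear": [-0.001,0,-0.001],"roll": 0},{"jaw": -0.2,"linear": [-0.001,0,-0.001],"roll": 0},{"jaw": -0.3,"linear": [-0.001,0,-0.001],"roll": 0},{"jaw": -0.5,"linear": [-0.001,0,-0.001],"roll": 0},{"jaw": -0.75,"linear": [-0.001,0,-0.001],"roll": 0},{"jaw": -1,"linear": [-0.001,0,-0.001],"roll": 0},{"jaw": -1,"linear": [-0.001,0,-0.001],"roll": 0},{"jaw": -1,"linear": [-0.001,0,-0.001],"roll": 0}])

```text
t: 35.78
tool_pos: [0.5619, -0.2263, 0.111]
orientation: [-2.848, 0.163, 1.217]
force: [-0.5, -0.9, 0.1]
opening: 0.0931
```

```bash
python3 - <<'E'
from h import *
st()
o=[]
for n,x,y,w,hh in(("scene",220,180,80,100),("top",370,165,80,100)):
    p,K,R,t=cam(n); cv2.imwrite(f"pics/{n}8.png",p)
    o.append(cv2.resize(cv2.convertScaleAbs(p[y:y+hh,x:x+w],alpha=1.6),(400,500),interpolation=cv2.INTER_CUBIC))
cv2.imwrite("pics/m8.png",np.hstack(o))
E
```

```text
t 35.77 q [-0.717 -0.34   2.332  0.742  0.616  0.463] p [ 0.5619 -0.2263  0.111 ] F [-0.54 -0.89  0.15] op 0.0931
[[ 0.687 -0.112 -0.718]
 [-0.08  -0.994  0.078]
 [-0.722  0.004 -0.691]]
```

View pics/m8.png

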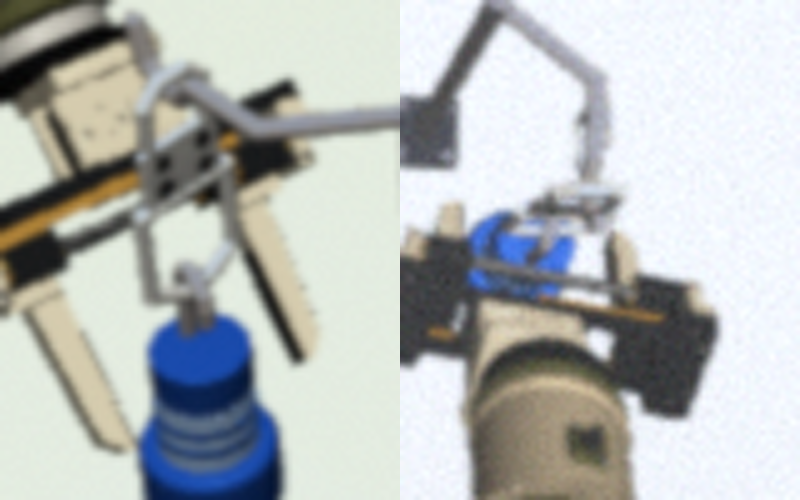

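The lantern hangs free: the hook is over the bar at about (190,285) in the scene crop, and both fingers are clear. I retreat along the finger axis.

Call:
apply_moves(series=[{"jaw": -1,"linear": [-0.015,0,0],"roll": 0},{"jaw": -1,"linear": [-0.035,0,0],"roll": 0},{"jaw": -1,"linear": [-0.06,0,0],"roll": 0},{"jaw": -1,"linear": [-0.09,0,0],"roll": 0},{"jaw": -1,"linear": [-0.12,0,0],"roll": 0},{"jaw": -1,"linear": [-0.15,0,0],"roll": 0},{"jaw": -1,"linear": [-0.18,0,0],"roll": 0},{"jaw": -1,"linear": [-0.2,0,0],"roll": 0},{"jaw": -1,"linear": [-0.2,0,0],"roll": 0}])

```text
t: 37.0
tool_pos: [0.4794, -0.2173, 0.1992]
orientation: [-2.85, 0.165, 1.215]
force: [-0.5, 0.5, 1.3]
opening: 0.0931
```

```bash
python3 - <<'E'
from h import *
to((0,.25,.05),rel=True)
E
```

```text
t 37.0 q [-0.881 -0.795  2.445  0.614  0.98   0.586] p [ 0.4794 -0.2173  0.1992] F [-0.48  0.49  1.31] op 0.0931
[[ 0.688 -0.113 -0.717]
 [-0.083 -0.994  0.077]
 [-0.721  0.006 -0.693]]
-> (0, 0.25, 0.05) lin [-0.095 -0.413 -0.026] dist 0.255
```

Call:
apply_moves(series=[{"jaw": -1,"linear": [0,0,0],"roll": 0},{"jaw": -1,"linear": [0,0,0],"roll": 0},{"jaw": -1,"linear": [0,0,0],"roll": 0},{"jaw": -1,"linear": [0,0,0],"roll": 0},{"jaw": -1,"linear": [0,0,0],"roll": 0},{"jaw": -1,"linear": [0,0,0],"roll": 0},{"jaw": -1,"linear": [0,0,0],"roll": 0},{"jaw": -1,"linear": [0,0,0],"roll": 0},{"jaw": -1,"linear": [0,0,0],"roll": 0},{"jaw": -1,"linear": [0,0,0],"roll": 0},{"jaw": -1,"linear": [0,0,0],"roll": 0},{"jaw": -1,"linear": [0,0,0],"roll": 0},{"jaw": -1,"linear": [0,0,0],"roll": 0},{"jaw": -1,"linear": [0,0,0],"roll": 0},{"jaw": -1,"linear": [0,0,0],"roll": 0},{"jaw": -1,"linear": [0,0,0],"roll": 0}])

```text
t: 39.0
tool_pos: [0.4794, -0.2173, 0.1992]
orientation: [-2.85, 0.165, 1.215]
force: [-0.6, 0.1, 0.3]
opening: 0.093
```

```bash
cat > chk.py <<'E'
from h import *
def blobs(p):
    h=cv2.cvtColor(p,cv2.COLOR_BGR2HSV); m=cv2.inRange(h,(105,130,30),(125,255,255)); k,l,s,c=cv2.connectedComponentsWithStats(m)
    return [(c[i].round(2).tolist(),int(s[i,4])) for i in range(1,k) if s[i,4]>60]
for i in range(16):
    n="top" if i==15 else "scene"; p,*_=cam(n); print(n,blobs(p))
    if i==14: a=p
    if i==15: b=p
o=[cv2.resize(cv2.convertScaleAbs(q[y:y+100,x:x+80],alpha=1.6),(400,500),interpolation=cv2.INTER_CUBIC) for q,x,y in((a,220,180),(b,370,165))]
cv2.imwrite("pics/m9.png",np.hstack(o)); cv2.imwrite("pics/s9.png",a); cv2.imwrite("pics/t9.png",b)
A=cv2.imread("pics/scene0.png");B=cv2.imread("pics/top0.png")
for nm,q,A0,r in(("case S",a,A,(355,255,65,55)),("padlock S",a,A,(180,255,40,28)),("case T",b,B,(305,135,52,42)),("bulb T",b,B,(203,240,32,30)),("padlock T",b,B,(400,255,25,32))):
    x,y,w,h=r; print(nm,cv2.phaseCorrelate(*[np.float32(cv2.cvtColor(i[y:y+h,x:x+w],6)) for i in(A0,q)],cv2.createHanningWindow((w,h),cv2.CV_32F)))
E
python3 chk.py
```

```text
scene [([259.77, 253.06], 305), ([262.02, 275.54], 435)]
scene [([259.77, 253.06], 305), ([261.96, 275.64], 428)]
scene [([259.8, 253.06], 306), ([261.96, 275.51], 437)]
scene [([259.77, 253.06], 305), ([262.01, 275.43], 440)]
scene [([259.8, 253.06], 306), ([261.97, 275.43], 441)]
scene [([259.8, 253.06], 306), ([261.93, 275.45], 440)]
scene [([259.82, 253.03], 305), ([261.95, 275.46], 439)]
scene [([259.8, 253.06], 306), ([262.0, 275.6], 433)]
scene [([259.8, 253.06], 306), ([262.1, 275.52], 435)]
scene [([259.8, 253.06], 306), ([262.01, 275.47], 438)]
scene [([259.8, 253.06], 306), ([261.96, 275.47], 439)]
scene [([259.77, 253.06], 305), ([262.06, 275.55], 434)]
scene [([259.8, 253.06], 306), ([262.06, 275.49], 437)]
scene [([259.8, 253.06], 306), ([262.03, 275.58], 433)]
scene [([259.8, 253.06], 306), ([262.01, 275.56], 434)]
top [([392.21, 218.41], 218)]
case S ((-0.03497701296151945, 0.15903189297103637), 0.9475502912644986)
padlock S ((-0.027209914730356388, -0.10379837711967177), 0.9231610039869944)
case T ((0.05535966292413974, 0.591121540722451), 0.9370708650031698)
bulb T ((-0.17988713012131896, 0.10235308717816238), 0.8960705262919267)
padlock T ((3.7049470654996757, -1.6225702465252034), 0.06828030705451965)
```

View pics/m9.png

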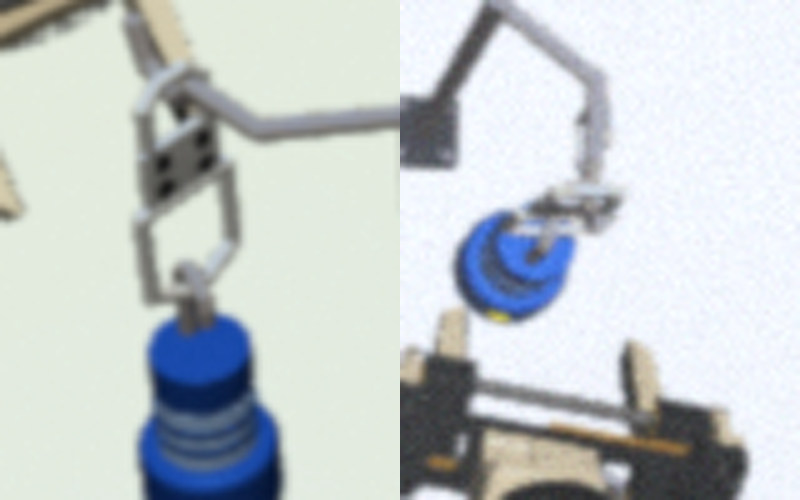

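The lantern hangs still, clear of the gripper. Before handing in I'll check verticality, by comparing the measured silhouette with the projection of a vertical lantern.

```bash
python3 - <<'E'
from h import *
S,T=C("scene"),C("top")
# scene: left/right silhouette edges of the blue parts per row -> midline
for nm,f,x0,y0 in(("now","s9",225,235),("standing","scene3",315,205)):
    p=cv2.imread(f"pics/{f}.png"); h=cv2.cvtColor(p,cv2.COLOR_BGR2HSV); m=cv2.inRange(h,(100,110,30),(130,255,255))[y0:y0+75,x0:x0+75]
    r=[(y+y0,x0+(np.where(m[y])[0].min()+np.where(m[y])[0].max())/2,int(np.ptp(np.where(m[y])[0]))) for y in range(0,75,3) if m[y].sum()>255*6]; print(nm,r)
for z in(0,.02,.076,.1): print(z,proj(S,(.546,-.2225,.038+z)).round(1),proj(S,(.598,.045,z)).round(1),"top",proj(T,(.546,-.2225,.038+z)).round(1))
p=cv2.imread("pics/t9.png"); h=cv2.cvtColor(p,cv2.COLOR_BGR2HSV); m=cv2.inRange(h,(100,110,30),(130,255,255)); ys,xs=np.where(m[190:240,375:415]); print("top blue bbox",xs.min()+375,xs.max()+375,ys.min()+190,ys.max()+190)
a=np.linspace(0,6.28,60); q=np.array([proj(T,(.546+r*np.cos(t),-.2225+r*np.sin(t),.038+z)) for t in a for r,z in((.035,.04),(.035,0),(.025,.1))]); print("expected bbox",q.min(0),q.max(0))
E
```

```text
now [(247, np.float64(260.0), 18), (250, np.float64(259.5), 19), (253, np.float64(259.5), 19), (256, np.float64(260.0), 18), (259, np.float64(259.5), 17), (262, np.float64(263.0), 18), (265, np.float64(261.5), 25), (268, np.float64(261.0), 26), (271, np.float64(261.0), 26), (274, np.float64(261.5), 25), (277, np.float64(262.0), 24), (280, np.float64(262.0), 24), (283, np.float64(261.5), 19), (286, np.float64(261.0), 10)]
standing [(217, np.float64(351.5), 13), (220, np.float64(351.5), 17), (223, np.float64(351.0), 16), (226, np.float64(351.5), 15), (229, np.float64(351.5), 15), (232, np.float64(351.0), 8), (235, np.float64(350.5), 21), (238, np.float64(350.5), 23), (241, np.float64(351.0), 22), (244, np.float64(351.0), 22), (247, np.float64(351.0), 22), (250, np.float64(351.0), 20), (253, np.float64(350.5), 15)]
0 [262.7 278.4] [350.7 248.4] top [390.8 218.9]
0.02 [262.1 272.7] [350.9 243. ] top [392.  217.9]
0.076 [260.3 256. ] [351.5 227.4] top [395.3 214.8]
0.1 [259.4 248.6] [351.7 220.5] top [396.8 213.4]
top blue bbox 382 404 208 227
expected bbox [380.37722557 205.47387428] [404.91366018 229.30675664]
```

```bash
python3 -c "
from h import *
print(close_job()); st()"
```

```text
the job is handed in; nothing more can be done
None
the job is handed in; nothing more can be done
```

The lantern is hanging by its hook from the hasp's lower bar, and I handed the job in at about 40 s of the 67 s allowed. No verdict was reported.

**What I did**
- **Tilting the tool:** the moves have no tilt command. I stretched the arm repeatedly past its reach until the tool pointed about 43° forward and down, because a straight-down gripper would have hit the hasp.
- **First pick:** I lifted the lantern out of the bin by its hook, stood it upright on the shelf at about (0.60, 0.045) and let go.
- **Second pick:** I gripped it by the cap to leave the hook free. Near the hasp the last joint was almost at its limit, so I set the lantern down again and regripped with the gripper turned half a turn.
- **Hanging:** I passed the hook through the loop, lowered it until the hasp carried the weight, opened slowly and backed away.

**Last checks**
- **Stillness:** over 15 consecutive frames the lantern moved no more than about 0.2 px.
- **Position:** its outline matches a vertical lantern under the seat, about 38 mm above the shelf, to about 1 px in the scene view. The top-view outline came out 1–3 px smaller than expected, but with nearly the same centre.
- **Gripper:** it is clear of the lantern, and the wrist force is close to zero.
- **Bystanders:** image comparison puts the case and bulb within 0.6 px of their starting places.
- **Padlock:** it is unmoved in the scene view. The top-view check on it failed, most likely because the gripper was in the way, so that view neither confirms nor contradicts.
- **Step 1 doubt:** after the first release, the camera placed the lantern 6–7 mm from where the gripper readings did. I went with the camera, and both regrasps closed on the cap at about 49 mm, as expected.

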